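# Set the stroke stop of a bench hand press with a slotted gauge

## Task

Set the stop of the hand press: take the thicker of the two slotted gauges, slip it round the press's threaded ram so that it lies flat on top of the head under the knurled collar, and spin the collar down until you feel it nip the gauge - snug, never screwed down hard. Then draw the gauge out (ease the collar by a hair if it will not slide), leave the collar at the gauge's height, lay the gauge flat on the bench again, and leave the other things alone.

Things in the scene. Friction and masses are not known exactly. Their poses are not given: they have to be found in the camera images.
- press: Fixed green C-frame hand press. Origin: on the bench, on the vertical axis of its ram; x points from the ram to the column, z up. The head's flat steel top face is 190 mm above the bench, 56 mm wide, from x = -36 mm to +96 mm. From it the ram's threaded end, 16 mm thick, stands up 46 mm. A lever lies on the +y side, below the top face.
- head_top (a point): Point on the steel top face of the press's head, on the ram axis (axes as the press).
- collar_under (a point): Centre of the flat underside of the knurled stop collar on the threaded ram (z up, turns with the collar). At the start it is about 19 to 22 mm above the head's top face.
- gauge: Loose aluminium horseshoe gauge, 160 g: plate 16 mm thick, 40 mm wide, with an 18 mm slot open to +x. Origin: underside, where the ram's axis belongs in the slot (slot end at x = -10 mm, prong ends at +18). To -x runs a 10 mm wide neck to x = -60 mm with an upright finger blade on it, 10 mm thick (y), x from -60 to -36 mm, top 40 mm above the underside.
- thin_gauge: A second horseshoe gauge of the same outline and blade, but with an 8 mm thick plate; not for this job. Origin and axes as the thick one.
- board: Loose bystander: small green circuit board on four brass standoffs, 100 x 70 mm; origin centre underside.
- spool: Loose bystander: grey spool, 60 mm across, 46 mm high; origin centre underside.
- flux: Loose bystander: small jar, 44 mm across, 50 mm high; origin centre underside.
- driver: Loose bystander: screwdriver, 170 mm long, lying.
- tweezers: Loose bystander: steel tweezers, 120 mm long, lying.
- collar: Knurled steel stop collar, 40 mm across, 14 mm thick, origin at the centre of its underside. Right-hand four-start thread: clockwise from above lowers it, 12 mm a turn. It turns with about 0.03 N m of drag, stays where left. On the gauge it is metal on metal: its press rises by some 8 N per 0.1 rad, the drag by 0.01 N m per newton; 5 to 15 N is snug.
Mind the look-alikes: they are no part of the job. What is shaped like the gauge but green or yellow is not meant.

How it is judged (in metres and radians):
On the way, in this order (a step that is already met when the one before it is completed fails the run):
1. the thick gauge lies flat on the head, the ram in its slot, under the collar (horizontal distance between gauge and head_top below 0.005 m and z of gauge in the frame of head_top between -0.003 and 0.002 m and angle between gauge's own z axis and vertical below 0.06 rad), for 0.2 s.
2. the collar nips the gauge lying there: it presses on it with more than 1.5 N (contact force between collar and gauge above 1.5 N and horizontal distance between gauge and head_top below 0.006 m and angle between gauge's own z axis and vertical below 0.06 rad), for 0.2 s.
At the end, for the whole second after the job is handed in: The collar's underside stands the thickness of the gauge (16 mm, within 0.8 mm) above the head's top face; the thick gauge is off the press, flat on the bench and at rest (z of collar_under in the frame of head_top between 0.0152 and 0.0168 m and height (world z) of gauge below 0.004 m and angle between gauge's own z axis and vertical below 0.08 rad and linear speed of gauge below 0.02 m/s); the robot touches nothing.
It fails at once if the collar is screwed down hard on the gauge (more than 30 N) (contact force between collar and gauge above 30 N).
It fails at once if another thing on the bench is pushed away (more than 30 mm) (distance of any of thin_gauge, board, spool, flux, driver, tweezers from where it was at the start of the episode above 0.03 m).
It also fails if it takes over 72 s, if anything falls off the work surface, if the arm or the gripper's body presses on something with over 40 N, if the wrist force passes 120 N, or if a joint passes its speed limit or range.

## Robot

A 7-joint arm with a two-finger parallel gripper is mounted at the origin on the work surface. World frame = base frame: x ahead of the robot, y to its left, z up, the work surface at z = 0. Lengths are in m, angles in degrees, forces in N, time in s.
With the tool pointing down it reaches from about 0.4 to 0.9 m from the base axis. Payload 5.6 kg.
Tool frame: the origin (TCP) lies at the very end of the fingers, on their centre line; the grasp point (between the pads) lies 19 mm behind it; x points along the fingers, z is the direction in which the jaws open and shut, and the axes are right-handed (so a half turn about x gives the same grasp; the last joint's range is limited). The gripper opens to 92 mm and grips with 3 to 60 N. Pads are 20 mm wide; open, the fingers measure 128 mm over their backs; the gripper's body (75 mm by 189 mm) begins 69 mm behind the grasp point.
Start: joints at [-75.745, 26.786, -0.665, 91.828, 0.344, 61.387, -3.226], TCP at [0.187, 0.623, 0.215] pointing down, gripper open.
Joint ranges: [-144.91, 144.91], [-17.63, 115.5], [-89.93, 88.59], [15.96, 139.68], [-74.01, 254.01], [8.47, 105.57], [-167.45, 167.45]. Speed limits (degrees/s): [147.25, 147.25, 180, 180, 180, 180, 180].

## Interface

Orientations are given as a 3x3 rotation matrix whose columns are the frame's x, y, z axes.
In Python, from rig import env, optics gives the robot as it stands.
- The arm moves only by the tool servo_tool, never from a script. Its arguments are lists of equal length, an entry for each row: "travel": the shift along the tool's x, y, z normalised to -1 to 1, where 1 is 1000 mm, a list of three; "turn": the turn about the tool's x normalised to -1 to 1, where 1 is 360 degrees. A call has 1 to 20 rows; each row is the pose to reach, as a shift and turn from the pose measured when the call began, along the tool's axes at that moment, turning the shorter way round; what a row does not reach only later rows make up. A row lasts 1/8 s, in which the tool goes at most 62.5 mm and 10.7 degrees, less where a joint would pass 70% of its speed; a pose out of reach is approached as far as the arm can. A call with a number of a shift or a turn outside -1 to 1 is refused whole. A call with a gripper value outside its range is refused whole. "gripper" is the gripper's target within -1 to 1 (shut at 1, half-way at 0, fully open at -1), set as the call begins (left out, the last holds). The fingers move at their own pace and stop on an object; "newtons" is the grip in N (left out, the last holds). Time passes only in rows, so rows that repeat a pose let the fingers close. It gives the time, the measured TCP pose, the force and the opening at its end, in the units of the state.
- env.read_state(): the state, without advancing time (a new reading comes with each control period).
- optics.read_camera(name): name is "scene" or "top" or "wrist"; returns (picture, depth): 384x512x3 uint8, red, green, blue; 384x512 float32, m along the optical axis (not along the pixel's ray), 0 where there is no reading.
- optics.camera_model(name): a dict with "fx", "fy", "cx", "cy" (pixels), "extrinsics" (4x4, takes a point from world to camera coordinates). Camera axes: x right, y down, z forward; pixel columns grow to the right and rows downward; lengths in m; the calibration is good to about 2 mm. A picture is of the moment at which its call begins: read the wrist's pose just before it. camera_model takes no time and is no camera call; for the wrist camera it gives the pose at the moment of the call.
- env.hand_in(): hands the job in, once; it reports no verdict.
The state is a dict: "t": time; "joint_positions": joint angles; "qd": joint speeds; "effort": joint torques, N m; "position": TCP position; "tool_rot": TCP orientation; "wrist_force": force on the tool from outside, world axes, zero at the start; "ft_torque": the same for the moment, N m; "gripper_width": finger opening in m.
Only numpy, scipy, OpenCV 4.12 (cv2) and the standard library are available. Lean on these libraries where they do the work, as an engineer would, in place of code of your own. Each camera call takes 0.05 s, during which the arm holds its last target.

## Working session

There is one attempt and no reset: what is moved stays moved. The work goes in short steps, Python scripts to look and compute and a tool call to move; the robot and the scene stay as the last step left them, time stands still between calls to the robot, and variables do not carry over. Pictures are saved under pics/ and viewed, and the job is handed in when it is done.

Besides the shell and the picture viewer there is one more tool, called by a JSON object that holds its "method" and its "body". servo_tool: Moves the arm, as the interface text tells. Its arguments: {"type":"object","properties":{"travel":{"type":"array"},"turn":{"type":"array"},"gripper":{"type":"number"},"newtons":{"type":"number"}},"required":["travel","turn"]}

```bash
ls; mkdir -p pics
python3 - <<'E'
from rig import env, optics
import cv2, numpy as np
s=env.read_state()
print({k:np.round(v,4).tolist() for k,v in s.items()})
for n in ("scene","top","wrist"):
    m=optics.camera_model(n); p,d=optics.read_camera(n)
    np.savez(f"pics/{n}0.npz",p=p,d=d,**{k:m[k] for k in m})
    cv2.imwrite(f"pics/{n}0.png",cv2.resize(p[:,:,::-1],(768,576)))
    print(n,{k:np.round(m[k],3).tolist() for k in m})
E
```

```text
pics
{'t': 0.0, 'joint_positions': [-75.7451, 26.8368, -0.6629, 91.8793, 0.3446, 61.3858, -3.2263], 'qd': [0.0428, 0.04, -0.079, 0.0639, -0.0133, 0.1123, -0.0316], 'effort': [-0.0004, -52.0557, -0.013, -24.3746, -0.0567, 0.0174, 0.0002], 'position': [0.1869, 0.622, 0.2136], 'tool_rot': [[-0.0004, -0.9577, 0.2878], [-0.0017, 0.2878, 0.9577], [-1.0, -0.0002, -0.0017]], 'wrist_force': [-0.343, 0.2323, -0.3006], 'ft_torque': [0.0336, -0.015, 0.0407], 'gripper_width': 0.0919}
scene {'fx': 359.848, 'fy': 359.848, 'cx': 252.855, 'cy': 192.458, 'extrinsics': [[-0.653, 0.757, -0.015, 0.306], [0.523, 0.436, -0.732, -0.179], [-0.548, -0.486, -0.681, 1.345], [0.0, 0.0, 0.0, 1.0]]}
top {'fx': 353.296, 'fy': 353.296, 'cx': 254.084, 'cy': 187.716, 'extrinsics': [[0.004, -1.0, 0.001, 0.032], [-0.99, -0.004, -0.142, 0.547], [0.142, -0.001, -0.99, 1.109], [0.0, 0.0, 0.0, 1.0]]}
wrist {'fx': 272.868, 'fy': 272.868, 'cx': 256.768, 'cy': 193.628, 'extrinsics': [[0.287, 0.958, -0.001, -0.649], [0.93, -0.279, 0.24, -0.027], [0.23, -0.07, -0.971, 0.39], [0.0, 0.0, 0.0, 1.0]]}
```

View pics/scene0.png

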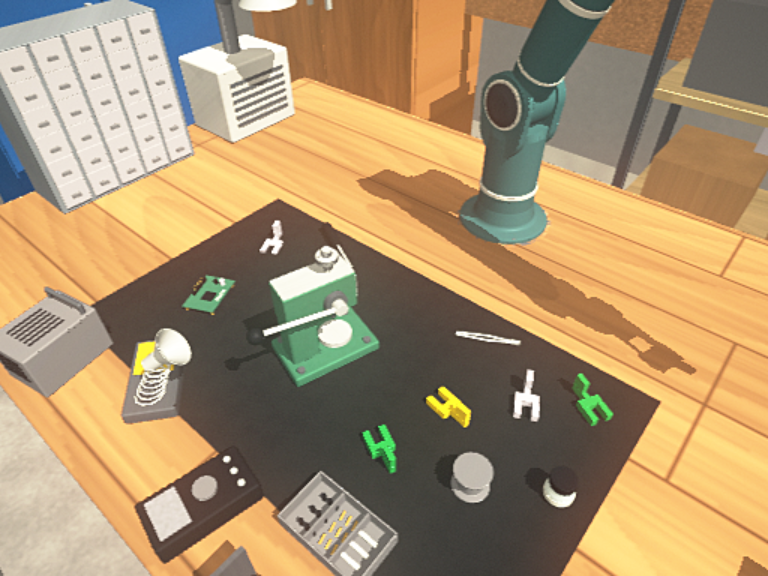

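View pics/top0.png

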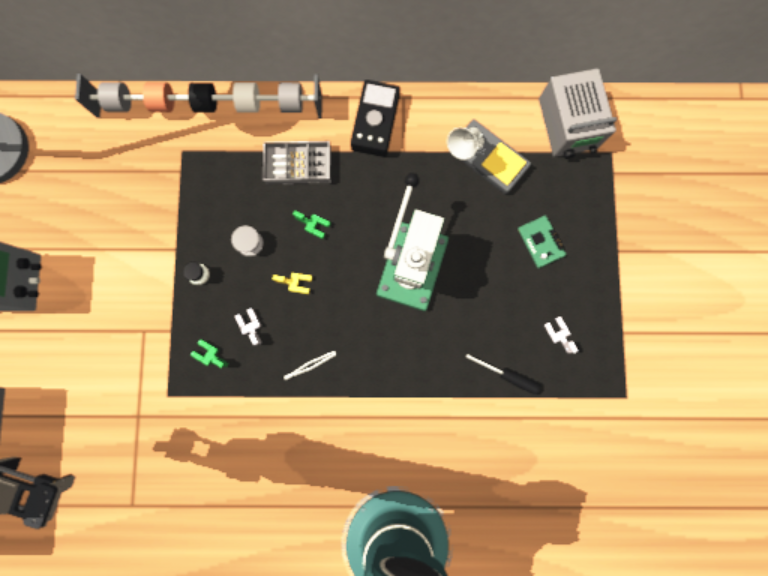

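View pics/wrist0.png

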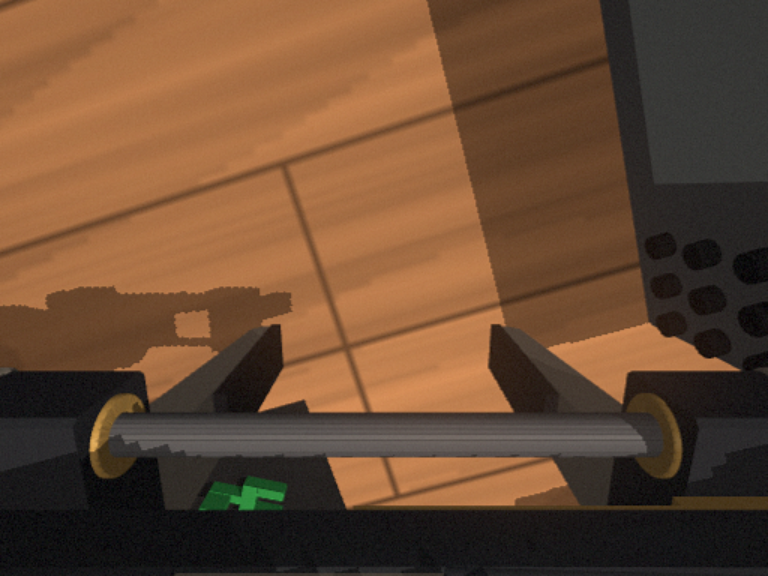

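The scene image shows two silver horseshoe gauges: A at about scene (527,395) / top (250,325), and B at scene (273,238) / top (562,335). The press's ram is at top (417,258). Next I'll measure heights and enlarge these areas.

```bash
cat > h.py <<'E'
import numpy as np, cv2
def load(n):
    z=np.load(f"pics/{n}.npz"); return {k:z[k] for k in z}
def cloud(c):
    d=c['d'];v,u=np.mgrid[:384,:512]
    P=np.stack([(u-c['cx'])/c['fx']*d,(v-c['cy'])/c['fy']*d,d],-1)
    E=c['extrinsics']; return (P-E[:3,3])@E[:3,:3]
def ray(c,u,v,z):
    E=c['extrinsics'];R=E[:3,:3];o=-R.T@E[:3,3]
    w=R.T@np.array([(u-c['cx'])/c['fx'],(v-c['cy'])/c['fy'],1.]);return o+w*(z-o[2])/w[2]
def proj(c,P):
    E=c['extrinsics'];q=E[:3,:3]@np.asarray(P)+E[:3,3];return q[0]/q[2]*c['fx']+c['cx'],q[1]/q[2]*c['fy']+c['cy']
E
python3 - <<'E'
from h import *
out=[]
for n,boxes in (("top0",[(145,195,190,240),(350,205,400,250)]),("scene0",[(330,240,375,285),(165,140,200,175)])):
    c=load(n);P=cloud(c);p=c['p'].astype(int)
    for (a,b,e,f) in boxes:
        sub=P[b:f,a:e];col=p[b:f,a:e];m=(col.min(-1)>110)&(col.max(-1)-col.min(-1)<45)
        z=sub[m][:,2];z=z
        print(n,m.sum(),'z pct',np.round(np.percentile(z,[5,20,35,50,65,80,95])*1000,1),'xy',np.round(sub[m].mean(0),3))
        im=c['p'][b:f,a:e,::-1];out.append(cv2.resize(im,(390,290),interpolation=cv2.INTER_NEAREST))
cv2.imwrite('pics/z1.png',np.vstack([np.hstack(out[:2]),np.hstack(out[2:])]))
c=load("top0");P=cloud(c);s=P[120:220,240:310];z=s[...,2]
for lo,hi in((.18,.196),(.2,.23),(.23,.25)):
    m=(z>lo)&(z<hi);print(lo,m.sum(),np.round(np.median(s[m],0),4),np.round(s[m].min(0),3),np.round(s[m].max(0),3))
cv2.imwrite('pics/z2.png',cv2.resize(c['p'][110:220,240:310,::-1],None,fx=5,fy=5,interpolation=cv2.INTER_NEAREST))
print('table z',np.percentile(P[230:260,130:180,2],[5,50,95]))
E
```

```text
top0 197 z pct [-0.6  8.  13.  14.7 16.3 18.  40. ] xy [0.453 0.323 0.021]
top0 234 z pct [-1.   3.1  5.9  7.4  9.1 13.5 40.9] xy [ 0.435 -0.355  0.021]
scene0 323 z pct [ 0.3  6.  13.8 15.  15.9 17.  39.8] xy [0.454 0.324 0.015]
scene0 173 z pct [-0.8  1.6  5.1  6.5  8.  19.7 38.4] xy [ 0.433 -0.361  0.011]
0.18 821 [ 0.6037 -0.0389  0.1893] [ 0.523 -0.082  0.18 ] [0.727 0.01  0.196]
0.2 135 [ 0.5637 -0.0277  0.2236] [ 0.548 -0.047  0.214] [ 0.585 -0.009  0.229]
0.23 27 [ 0.5674 -0.0273  0.2349] [ 0.56  -0.035  0.231] [ 0.573 -0.022  0.238]
table z [-0.00320955  0.0008623   0.01646602]
```

View pics/z1.png

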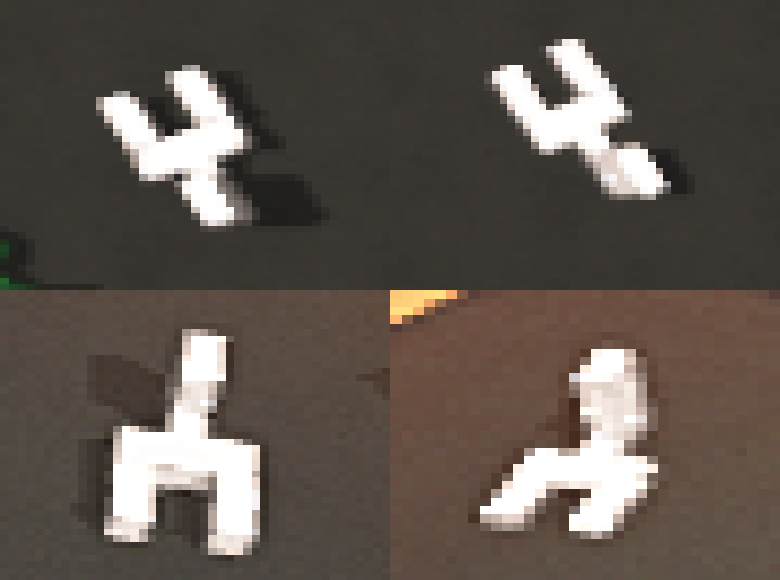

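View pics/z2.png

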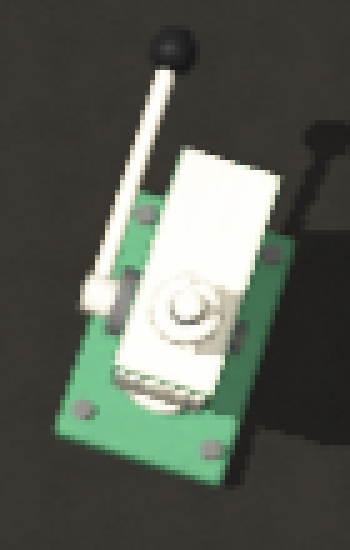

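Gauge A (y ≈ +0.32) has a plate top near 15–16 mm, so it is the thick one. B's plate top is near 7.5 mm, so it is the thin one. The ram is near (0.567,-0.028). Next, poses.

Run:
```python
from h import *
from rig import env
s=env.read_state();R=np.array(s['tool_rot']);p=np.array(s['position'])
w=load('wrist0');E=w['extrinsics'];o=-E[:3,:3].T@E[:3,3]
print('cam in tool',np.round(R.T@(o-p),4),'axis in tool',np.round(R.T@E[2,:3],3),'tcp proj',proj(w,p), 'imgx in tool',np.round(R.T@E[0,:3],3))
for n,(a,b,e,f) in (("top0",(150,200,185,235)),("scene0",(335,245,372,285))):
    c=load(n);P=cloud(c)[b:f,a:e].reshape(-1,3);col=c['p'][b:f,a:e].reshape(-1,3).astype(int)
    vv,uu=np.mgrid[b:f,a:e];g=(col.min(1)>150)
    def rr(m,z): return np.array([ray(c,u,v,z) for u,v in zip(uu.ravel()[m],vv.ravel()[m])])
    mp=g&(P[:,2]>.011)&(P[:,2]<.021); mb=g&(P[:,2]>.034)
    A=rr(mp,.016);B=rr(mb,.04)
    r=cv2.minAreaRect((A[:,:2]*1000).astype(np.float32));print(n,'plate',r,A.mean(0));print('blade',B[:,:2].mean(0),cv2.minAreaRect((B[:,:2]*1000).astype(np.float32)))
# head top edges
c=load('top0');P=cloud(c)[110:220,240:310].reshape(-1,3);m=(P[:,2]>.186)&(P[:,2]<.195);q=P[m]
print('head',cv2.minAreaRect((q[:,:2]*1000).astype(np.float32)))
```

```text
cam in tool [-0.171   0.0676 -0.0007] axis in tool [ 0.971 -0.24   0.001] tcp proj (np.float64(257.536766849489), np.float64(230.4751640375394)) imgx in tool [-0.001  0.     1.   ]
top0 plate ((461.05242919921875, 324.9679260253906), (50.85342788696289, 39.078006744384766), 28.287185668945312) [0.46016953 0.32533989 0.016     ]
blade [0.42488381 0.30657096] ((424.8300476074219, 306.8056640625), (22.85237693786621, 8.779109001159668), 23.76038360595703)
scene0 plate ((459.93328857421875, 324.43896484375), (60.587921142578125, 38.05734634399414), 28.739667892456055) [0.46087583 0.32532802 0.016     ]
blade [0.42820131 0.30791881] ((427.4911804199219, 307.52923583984375), (26.982402801513672, 7.668422698974609), 29.184057235717773)
head ((595.4176025390625, -37.56515884399414), (59.36187744140625, 134.68414306640625), 72.54072570800781)
```

{"method": "servo_tool", "body": {"travel": [[0.08, -0.32, -0.233], [0.08, -0.32, -0.233], [0.08, -0.32, -0.233], [0.08, -0.32, -0.233], [0.08, -0.32, -0.233], [0.08, -0.32, -0.233], [0.08, -0.32, -0.233], [0.08, -0.32, -0.233], [0.08, -0.32, -0.233], [0.08, -0.32, -0.233], [0.08, -0.32, -0.233], [0.08, -0.32, -0.233]], "turn": [-0.124, -0.124, -0.124, -0.124, -0.124, -0.124, -0.124, -0.124, -0.124, -0.124, -0.124, -0.124]}}

```text
t: 1.65
position: [0.426, 0.3074, 0.1343]
tool_rot: [[-0.0, -0.883, -0.469], [-0.001, -0.469, 0.883], [-1.0, 0.001, -0.001]]
wrist_force: [-0.8, 0.7, 0.4]
gripper_width: 0.0922
```

```bash
cat >> h.py <<'E'
def snap(name,cam='wrist',scale=1.5):
    from rig import env,optics
    m=optics.camera_model(cam);p,d=optics.read_camera(cam)
    np.savez(f"pics/{name}.npz",p=p,d=d,**{k:m[k] for k in m})
    cv2.imwrite(f"pics/{name}.png",cv2.resize(p[:,:,::-1],None,fx=scale,fy=scale))
    return load(name)
def st():
    from rig import env
    s=env.read_state();print('t',round(s['t'],2),'p',np.round(s['position'],4),'yawz',round(np.degrees(np.arctan2(s['tool_rot'][1][2],s['tool_rot'][0][2])),2),'F',np.round(s['wrist_force'],2),'M',np.round(s['ft_torque'],3),'w',round(s['gripper_width'],4),'j',np.round(s['joint_positions'],1),'tilt',np.round(np.array(s['tool_rot'])[2,1:],4));return s
def go(s,target,z=None):
    R=np.array(s['tool_rot']);print('travel',np.round(R.T@(np.array(target)-s['position']),4))
E
python3 - <<'E'
from h import *
st();snap('w1')
E
```

```text
t 1.65 p [0.426  0.3074 0.1343] yawz 117.99 F [-0.77  0.66  0.36] M [ 0.054 -0.006 -0.017] w 0.0922 j [-36.7  20.9  -3.4 113.1   1.8  46.1  76.9] tilt [ 0.0007 -0.0009]
```

View pics/w1.png

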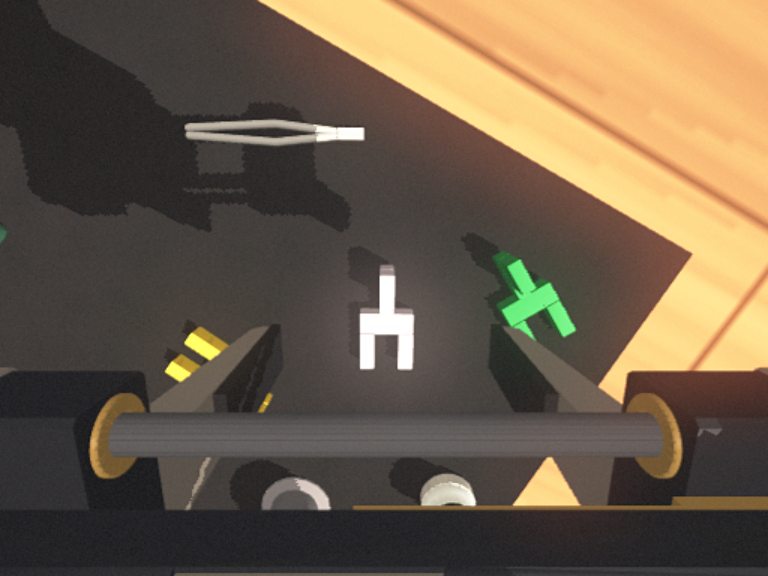

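```bash
cat > m.py <<'E'
from h import *
def gauge(n,box,zoff=0.,lo=150):
    c=load(n);a,b,e,f=box
    col=c['p'].astype(int);g=np.zeros((384,512),np.uint8);sub=col[b:f,a:e]
    g[b:f,a:e]=((sub.min(-1)>lo)&(sub.max(-1)-sub.min(-1)<40))
    P=cloud(c);z=P[...,2]-zoff
    out={}
    for nm,l,h,zz in(('plate',.012,.02,.016),('blade',.035,.045,.04)):
        m=(g>0)&(z>l)&(z<h);v,u=np.nonzero(m)
        A=np.array([ray(c,x,y,zz+zoff) for x,y in zip(u,v)])
        r=cv2.minAreaRect((A[:,:2]*1000).astype(np.float32))
        print(nm,m.sum(),'px',u.min(),u.max(),v.min(),v.max(),'mean',np.round(A.mean(0),4),'rect',np.round(r[0],1),np.round(r[1],1),round(r[2],1),'depth z',np.round(np.median(z[m]),4))
        out[nm]=A
    return out
E
python3 - <<'E'
from m import *
s=st();R=np.array(s['tool_rot'])
o=gauge('w1',(220,160,300,260))
for k,A in o.items():
    q=(A-s['position'])@R; print(k,'tool yz min/max',np.round(q.min(0)[1:],4),np.round(q.max(0)[1:],4))
    # midline per y bin
    ys=np.round(q[:,1]*250).astype(int)
    print([(round(y/250,3),round(float((q[ys==y,2].min()+q[ys==y,2].max())/2),4)) for y in np.unique(ys)])
E
```

```text
t 1.7 p [0.4261 0.3072 0.1343] yawz 117.97 F [-0.72  0.49 -0.12] M [ 0.019  0.045 -0.008] w 0.0917 j [-36.6  20.9  -3.4 113.1   1.8  46.1  76.9] tilt [ 0.0007 -0.0009]
plate 947 px 240 274 179 245 mean [0.4597 0.326  0.016 ] rect [448.7 319.9] [76.9 39. ] 28.0 depth z 0.017
blade 234 px 253 262 183 206 mean [0.4244 0.3075 0.04  ] rect [424.6 307.6] [23.8  9.1] 28.0 depth z 0.041
plate tool yz min/max [-0.0645 -0.0188] [0.0124 0.0202]
[(np.float64(-0.064), 0.0007), (np.float64(-0.06), 0.0007), (np.float64(-0.056), 0.0007), (np.float64(-0.052), 0.0007), (np.float64(-0.048), 0.0007), (np.float64(-0.044), 0.0007), (np.float64(-0.04), 0.0007), (np.float64(-0.036), 0.0007), (np.float64(-0.032), 0.0007), (np.float64(-0.028), 0.0007), (np.float64(-0.024), 0.0007), (np.float64(-0.02), 0.0007), (np.float64(-0.016), -0.0032), (np.float64(0.012), 0.0017)]
blade tool yz min/max [-0.0108 -0.0035] [0.013  0.0057]
[(np.float64(-0.012), 0.0016), (np.float64(-0.008), 0.0011), (np.float64(-0.004), 0.0011), (np.float64(0.0), 0.0011), (np.float64(0.004), 0.0011), (np.float64(0.008), 0.0011), (np.float64(0.012), 0.0011)]
```

Wrist view: the gauge is centred at about (386,320) and its prongs run along -tool y. The blade is within 1.5 mm of the TCP axis. I'll descend and grip.

{"method": "servo_tool", "body": {"travel": [[0.06, 0.001, 0.001], [0.11, 0.001, 0.001], [0.124, 0.001, 0.001], [0.124, 0.001, 0.001], [0.124, 0.001, 0.001], [0.124, 0.001, 0.001]], "turn": [0, 0, 0, 0, 0, 0], "gripper": 0.0}}

```text
t: 2.45
position: [0.4258, 0.3083, 0.012]
tool_rot: [[0.002, -0.883, -0.469], [0.001, -0.469, 0.883], [-1.0, -0.002, -0.0]]
wrist_force: [-0.3, -0.1, 1.0]
gripper_width: 0.0459
```

{"method": "servo_tool", "body": {"travel": [[0, 0, 0], [0, 0, 0], [0, 0, 0], [0, 0, 0], [0, 0, 0], [0, 0, 0]], "turn": [0, 0, 0, 0, 0, 0], "gripper": 1.0, "newtons": 25}}

```text
t: 3.2
position: [0.4257, 0.3082, 0.012]
tool_rot: [[0.002, -0.883, -0.469], [0.001, -0.469, 0.883], [-1.0, -0.002, -0.0]]
wrist_force: [-0.3, -0.7, 0.9]
gripper_width: 0.0097
```

```bash
python3 -c "
from h import *
st()"
```

```text
t 3.2 p [0.4257 0.3082 0.012 ] yawz 117.96 F [-0.27 -0.66  0.89] M [-0.044  0.1   -0.05 ] w 0.0097 j [-37.3  32.5  -2.8 116.2   3.   31.3  75.7] tilt [-0.0023 -0.0004]
```

{"method": "servo_tool", "body": {"travel": [[-0.06, 0, 0], [-0.12, 0, 0], [-0.18, 0, 0], [-0.24, 0, 0], [-0.25, 0.02, -0.06], [-0.25, 0.04, -0.12], [-0.25, 0.06, -0.18], [-0.25, 0.08, -0.235], [-0.25, 0.102, -0.293], [-0.25, 0.102, -0.293], [-0.25, 0.102, -0.293], [-0.25, 0.102, -0.293], [-0.25, 0.102, -0.293], [-0.25, 0.102, -0.293]], "turn": [0, 0, 0, 0, 0.025, 0.05, 0.075, 0.1, 0.126, 0.126, 0.126, 0.126, 0.126, 0.126]}}

```text
t: 4.95
position: [0.4724, 0.0021, 0.2618]
tool_rot: [[0.002, -0.955, 0.298], [0.001, 0.298, 0.955], [-1.0, -0.002, 0.001]]
wrist_force: [0.4, -0.6, -1.0]
gripper_width: 0.0102
```

Run:
```python
from h import *
st();snap('w2');snap('s2','scene')
```

```text
t 4.95 p [0.4724 0.0021 0.2618] yawz 72.68 F [ 0.36 -0.63 -0.98] M [-0.005  0.058  0.006] w 0.0102 j [-17.1   6.   13.9 113.6  -1.7  60.4  70.2] tilt [-0.0018  0.0013]
```

View pics/w2.png

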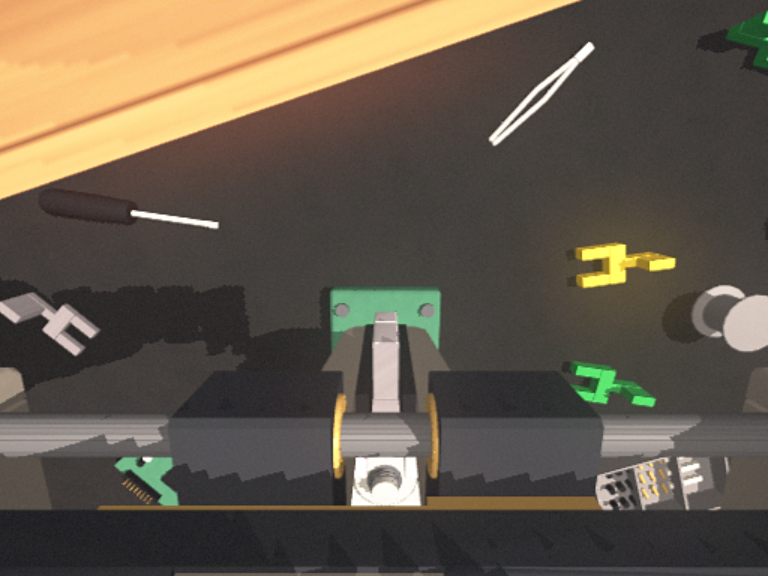

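View pics/s2.png

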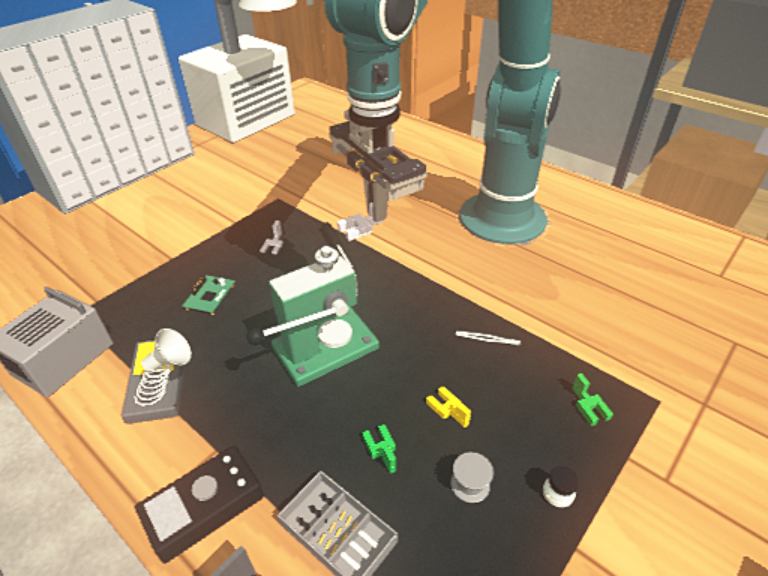

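Run:
```python
from h import *
c=load('w2')
cv2.imwrite('pics/z3.png',cv2.resize(c['p'][195:340,215:300,::-1],None,fx=7,fy=4.1*1,interpolation=cv2.INTER_NEAREST)) 
cv2.imwrite('pics/z4.png',cv2.resize(c['p'][300:342,225:290,::-1],None,fx=12,fy=12,interpolation=cv2.INTER_NEAREST))
P=cloud(c)
s=st();R=np.array(s['tool_rot'])
q=(P-s['position'])@R
for v in range(300,340,4):
    print(v,[(int(1000*q[v,u,2]),int(1000*P[v,u,2])) for u in range(232,284,3)])
```

```text
t 5.05 p [0.4725 0.0018 0.2619] yawz 72.65 F [ 0.21 -0.8  -1.67] M [0.033 0.039 0.007] w 0.0099 j [-17.1   6.   13.9 113.6  -1.7  60.4  70.2] tilt [-0.0019  0.0013]
300 [(-6, 367), (-6, 369), (-5, 368), (-4, 368), (-3, 369), (-2, 369), (-2, 368), (-1, 369), (0, 368), (0, 369), (1, 368), (1, 369), (2, 368), (3, 369), (4, 368), (5, 368), (5, 369), (6, 368)]
304 [(-7, 367), (-6, 367), (-5, 367), (-4, 368), (-3, 367), (-2, 368), (-2, 368), (-1, 367), (0, 367), (0, 367), (1, 367), (1, 367), (2, 367), (3, 367), (4, 367), (5, 367), (6, 368), (6, 367)]
308 [(-9, 347), (-9, 334), (-13, 267), (-11, 266), (-9, 260), (-8, 224), (-5, 226), (-3, 225), (0, 225), (1, 225), (4, 224), (7, 226), (9, 226), (9, 266), (11, 266), (8, 330), (8, 344), (8, 353)]
312 [(-9, 348), (-9, 334), (-13, 267), (-11, 266), (-9, 261), (-8, 225), (-5, 226), (-3, 226), (0, 226), (1, 225), (4, 227), (7, 225), (9, 225), (9, 266), (12, 266), (8, 330), (8, 343), (8, 354)]
316 [(-9, 347), (-9, 335), (-13, 267), (-11, 265), (-11, 225), (-8, 226), (-5, 228), (-3, 230), (0, 229), (1, 229), (4, 228), (7, 226), (9, 226), (10, 266), 
[... 345 characters left out ...]
), (1, 237), (4, 237), (7, 232), (10, 225), (12, 226), (15, 224), (21, 190), (8, 344), (8, 355)]
328 [(-9, 347), (-22, 189), (-19, 191), (-14, 225), (-11, 225), (-8, 236), (-5, 236), (-3, 237), (0, 236), (1, 236), (4, 237), (7, 225), (10, 224), (12, 225), (18, 190), (21, 190), (8, 345), (8, 355)]
332 [(-9, 348), (-22, 191), (-19, 191), (-16, 190), (-11, 226), (-8, 226), (-5, 236), (-3, 237), (0, 236), (1, 235), (4, 237), (7, 224), (10, 224), (14, 190), (18, 191), (21, 190), (8, 346), (8, 355)]
336 [(-9, 350), (-22, 190), (-19, 191), (-16, 191), (-13, 190), (-10, 191), (-6, 191), (-3, 224), (0, 237), (2, 222), (5, 190), (8, 190), (11, 190), (14, 191), (18, 191), (21, 191), (8, 346), (8, 356)]
```

View pics/z4.png

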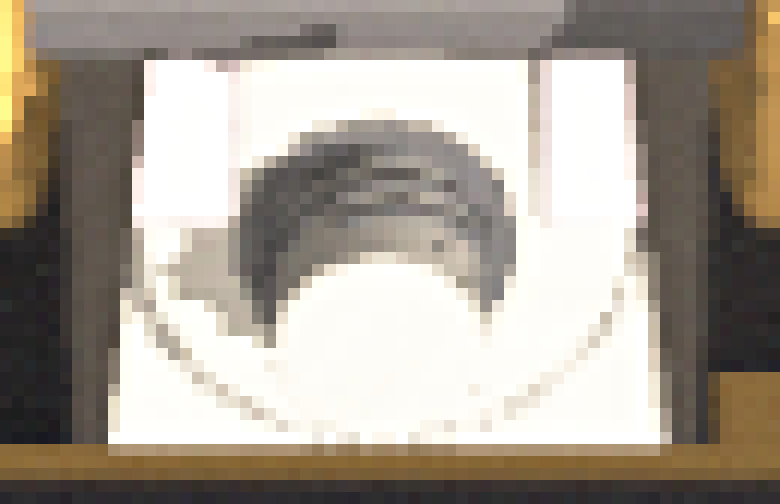

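View pics/z3.png

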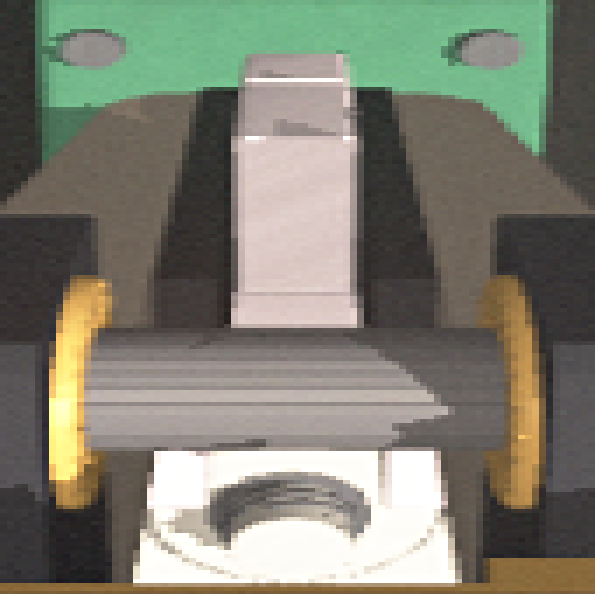

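Run:
```python
from h import *
c=load('w2');P=cloud(c);s=st();R=np.array(s['tool_rot']);pos=np.array(s['position'])
q=(P-pos)@R;z=P[...,2]
for v in range(307,338,3):
    seg=''.join('P' if .262<zz<.27 else 'C' if .221<zz<.2285 else 'R' if zz>=.2285 and zz<.242 else 'h' if .185<zz<.195 else '.' for zz in z[v,230:285]);print(v,seg)
def lat(u,v,zz): return (np.array(ray(c,u,v,zz))-pos)@R
# blade top cols
g=c['p'].astype(int).min(-1)
for v in (230,240,250,260,268):
    r=z[v,230:285];m=np.nonzero((r>.28)&(r<.30))[0]+230
    if len(m):print('blade',v,m.min(),m.max(),lat((m.min()+m.max())/2,v,.29),np.median(z[v,m]))
# ram top circle fit
m=((z>.2335)&(z<.242)).astype(np.uint8);m[:, :240]=0;m[:,275:]=0;m[:306]=0;m[338:]=0
def fit(pts):
    A=np.c_[2*pts,np.ones(len(pts))];x=np.linalg.lstsq(A,(pts**2).sum(1),rcond=None)[0];return x[:2],np.sqrt(x[2]+x[0]**2+x[1]**2)
# top arc of ramtop by color: dark->white
pts=[]
for u in range(247,267):
    col=g[305:338,u]; d=np.nonzero(col<215)[0]
    d=d[d<24]
    if len(d): pts.append(lat(u,305+d.max()+.5,.236)[1:])
pts=np.array(pts);print('ramtop',np.round(fit(pts),4) if 0 else fit(pts));
```

```text
t 5.05 p [0.4725 0.0018 0.2619] yawz 72.65 F [ 0.21 -0.8  -1.67] M [0.033 0.039 0.007] w 0.0099 j [-17.1   6.   13.9 113.6  -1.7  60.4  70.2] tilt [-0.0019  0.0013]
307 .......PPPPPPP.CCCCCCCCCCCCCCCCCCCCCCCCPPPPPPPP........
310 .......PPPPPPP.CCCCCCCCCCCCCCCCCCCCCCCCPPPPPPPP........
313 ......PPPPPPPPCCCCCCCCCCCCCCCCCCCCCCCCCPPPPPPPPP.......
316 ......PPPPPPPPCCCCCCCRRRR.RRRRRRRCCCCCCPPPPPPPPP.......
319 ......CCCCCCCCCCCRRRRRRRRRRRRRRRRRRCCCCCCCCCCCCC.......
322 ......CCCCCCCCCCCRRRRRRRRRRRRRRRRRR.CCCCCCCCCCCC.......
325 .....hCCCCCCCCCCCRRRRRRRRRRRRRRRRRRRCCCCCCCCCCChh......
328 .....hhhhCCCCCCCCRRRRRRRRRRRRRRRRRRCCCCCCCCChhhhh......
331 .....hhhhhhCCCCCCCRRRRRRRRRRRRRRR.CCCCCCCChhhhhhh......
334 ....hhhhhhhhhhhCCCCCRRRRRRRRRR.RCCCChhhhhh..hhhhhh.....
337 .......................................................
blade 230 230 284 [-2.81619633e-02  1.15267711e-02 -3.41828066e-05] 0.288092859405758
blade 240 248 265 [-0.0281512   0.00552149 -0.00030831] 0.2906226476193119
blade 250 248 265 [-0.02813986 -0.00059934 -0.00030332] 0.2908309565675652
blade 260 248 265 [-0.0281283  -0.00683911 -0.00029822] 0.2907719496371842
ramtop (array([-9.95557003e-02, -9.80177024e-05]), np.float64(0.007991312314961703))
```

Run:
```python
from h import *
c=load('w2');s=st();R=np.array(s['tool_rot']);pos=np.array(s['position'])
for u,v in((256,317.7),(243.7,312),(269-.5,312),(236,316),(278.5,316)): print(u,v,np.round((ray(c,u,v,.266)-pos)@R,4))
```

```text
t 5.05 p [0.4725 0.0018 0.2619] yawz 72.65 F [ 0.21 -0.8  -1.67] M [0.033 0.039 0.007] w 0.0099 j [-17.1   6.   13.9 113.6  -1.7  60.4  70.2] tilt [-0.0019  0.0013]
256 317.7 [-0.004  -0.0644 -0.0006]
243.7 312 [-0.004  -0.0597 -0.0093]
268.5 312 [-0.004  -0.0597  0.0082]
236 316 [-0.004  -0.0629 -0.0148]
278.5 316 [-0.004  -0.063   0.0154]
```

{"method": "servo_tool", "body": {"travel": [[0.03, 0, 0], [0.055, 0, 0], [0.058, 0, 0], [0.058, 0, 0], [0.058, 0, 0], [0.058, 0, 0]], "turn": [0, 0, 0, 0, 0, 0]}}

```text
t: 5.8
position: [0.4731, 0.0019, 0.2046]
tool_rot: [[0.004, -0.954, 0.298], [0.001, 0.298, 0.954], [-1.0, -0.003, 0.002]]
wrist_force: [-0.2, -0.2, -0.7]
gripper_width: 0.0098
```

Run:
```python
from h import *
st();snap('w3')
```

```text
t 5.8 p [0.4731 0.0019 0.2046] yawz 72.65 F [-0.25 -0.16 -0.75] M [ 0.029  0.069 -0.024] w 0.0098 j [-16.6  10.   13.8 117.4  -3.   52.8  71.5] tilt [-0.0032  0.002 ]
```

View pics/w3.png

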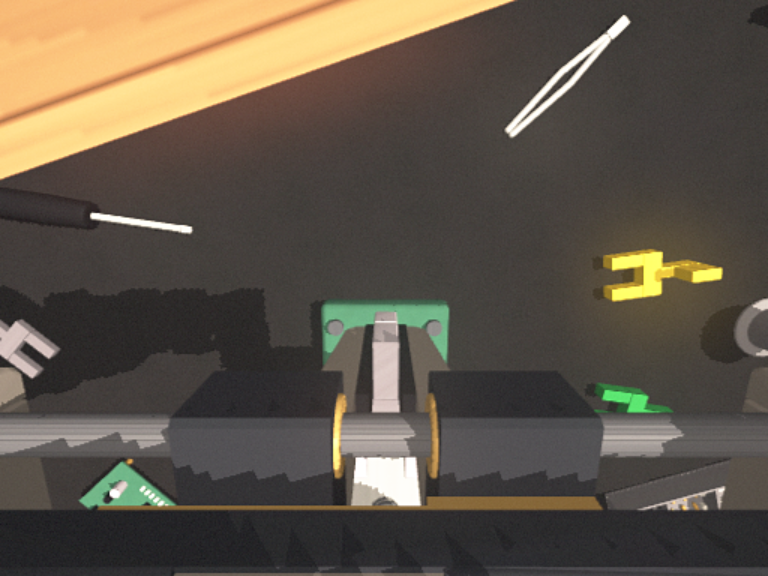

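{"method": "servo_tool", "body": {"travel": [[0.0005, -0.01, 0.0003], [0.0005, -0.02, 0.0003], [0.0005, -0.025, 0.0003], [0.0005, -0.03, 0.0003], [0.0005, -0.034, 0.0003], [0.0005, -0.038, 0.0003], [0.0005, -0.041, 0.0003], [0.0005, -0.041, 0.0003]], "turn": [0, 0, 0, 0, 0, 0, 0, 0]}}

```text
t: 6.85
position: [0.5123, -0.0101, 0.2041]
tool_rot: [[0.003, -0.954, 0.298], [0.001, 0.298, 0.954], [-1.0, -0.003, 0.002]]
wrist_force: [0.1, -0.4, -1.5]
gripper_width: 0.0095
```

```bash
python3 - <<'E'
from h import *
s=st();go(s,[.5675-.0464*.9543,-.0280+.0464*.298,s['position'][2]])
snap('w4');snap('s4','scene')
E
python3 -c "
import cv2
a=cv2.imread('pics/s4.png')[330:560,330:640] if 0 else cv2.imread('pics/s4.png')[180:400,230:450]
b=cv2.imread('pics/w4.png')[280:520,230:540]
cv2.imwrite('pics/z5.png',cv2.resize(a,None,fx=2.6,fy=2.6,interpolation=cv2.INTER_NEAREST));cv2.imwrite('pics/z6.png',cv2.resize(b,None,fx=2,fy=2))"
```

```text
t 6.85 p [ 0.5123 -0.0101  0.2041] yawz 72.64 F [ 0.08 -0.35 -1.46] M [-0.004  0.006 -0.014] w 0.0095 j [-15.   14.   14.4 112.5  -4.3  53.8  74.2] tilt [-0.003   0.0019]
travel [ 0.     -0.0116 -0.0006]
```

View pics/z5.png

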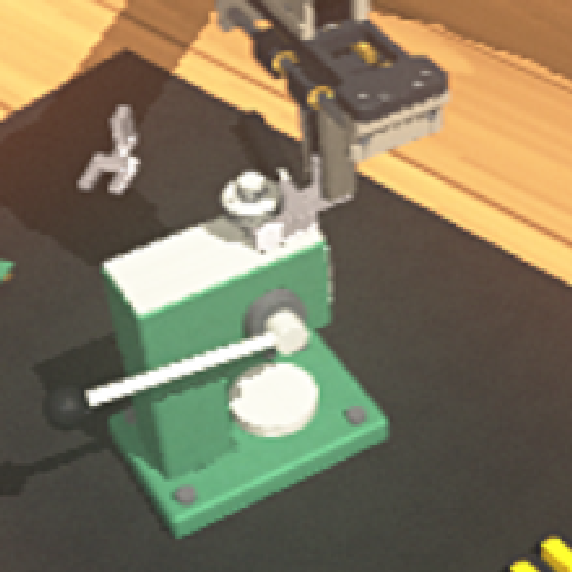

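View pics/z6.png

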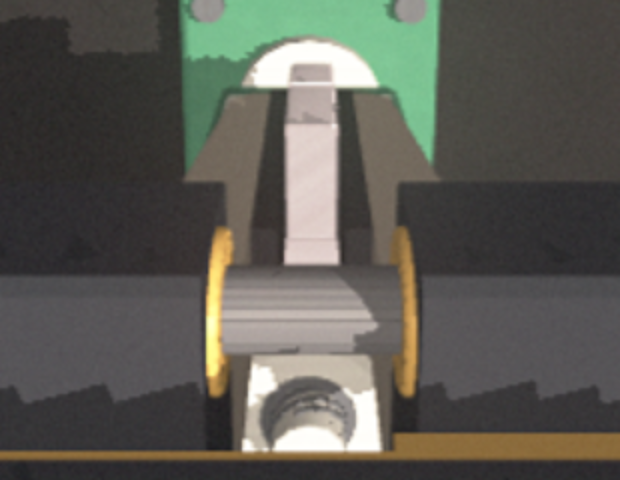

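Run:
```python
from h import *
c=load('w4');P=cloud(c);s=st();R=np.array(s['tool_rot']);pos=np.array(s['position']);z=P[...,2]
def lat(u,v,zz): return (np.array(ray(c,u,v,zz))-pos)@R
for v in range(304,338,3):
    print(v,''.join('C' if .221<zz<.2285 else 'R' if .2285<=zz<.242 else 'h' if .185<zz<.195 else 'g' if .2<zz<.212 else '.' for zz in z[v,230:285]))
for v in (318,321,324,327):
    m=np.nonzero((z[v,225:290]>.2335)&(z[v,225:290]<.242))[0]+225
    if len(m):print(v,m.min(),m.max(),np.round(lat((m.min()+m.max())/2,v,.236),4))
g=c['p'].astype(int).min(-1)
for v in (322,325,328,331): print(v,g[v,240:275])
for v in (240,250): 
    m=np.nonzero((z[v,240:275]>.22)&(z[v,240:275]<.245))[0]+240;print('blade',m.min(),m.max(),np.round(lat((m.min()+m.max())/2,v,.232),4))
```

```text
t 6.95 p [ 0.5121 -0.01    0.2041] yawz 72.65 F [ 0.35  0.37 -0.98] M [0.009 0.07  0.017] w 0.0097 j [-15.   14.   14.4 112.5  -4.3  53.8  74.2] tilt [-0.0028  0.0019]
304 .......................................................
307 .......CCCCCCCCCCCCCC.CCCCCCCCCCCCCCCCCCCCCCCCC........
310 .......CCCCCCCCCCCCCCCCCCCCCCCCCCCCCCCCCCCCCCCC........
313 ......CCCCC.CCCCCCCCCCCCCCCCCCCCCCCCCCCCCCCCCCCC.......
316 ......CCCCCCCCCCCCCCCCCCCCCCCCCCCCCCCCCCCCCCCCCC.......
319 ......CCCCCCCCCCCCCCCCCRRRRRRRCRCCCCCCCCCCCCCCCC.......
322 ......CCCCCCCCCCRRRRRRRRRRRRRRRRRRRCCCCCCCCCCCCC.......
325 .....CCCCCCCCCRRRRRRRRRRRRRRRRRRRRRRRCCCCCCCCCCCC......
328 .....CCCCCCCCRRRRRRRRRRRRRRRRRRRRRRRRRRCCCC.CCCCC......
331 .....CCCCCCC.RRRRRRRRRRRRRRRRRRRRRRRRRRCCCCCCCCCC......
334 ....CCCCCCCCCRRRRRRRRRRRRRRRRRRRRRRRRRRCCCCCCCCCCC.....
337 .......................................................
324 255 255 [-0.0318 -0.0472 -0.0015]
327 247 263 [-0.0318 -0.0493 -0.0015]
322 [135  90  83  90  87  78  82  90  77  77  96 100 111 104 102  76  83  78
  73  72  95 112  95 139 177 164 140  94 135 147 142 199 252 252 251]
325 [106  85  85  82  85  71  76 103 111 118 120 113 137 135 139 141 146 153
 160 164 166 171 172 174 164 144 124 116 113 137 144 136 232 252 251]
328 [106  84  85  81  85 104 116 111 111 114 119 118 132 141 157 173 179 174
 175 168 168 166 169 174 175 178 185 172 137 140 144 134 247 253 251]
331 [140  98  78  82 103 108 108 116 191 247 253 251 250 250 250 250 250 251
 250 251 251 251 253 250 223 185 126 146 154 143 133 227 249 249 248]
blade 240 274 [-0.0279  0.005  -0.0004]
blade 248 265 [-0.0279 -0.0011 -0.0006]
```

{"method": "servo_tool", "body": {"travel": [[0, 0, -0.0006], [0, -0.003, -0.0006], [0, -0.006, -0.0006], [0, -0.009, -0.0006], [0, -0.0118, -0.0006], [0, -0.0118, -0.0006], [0, -0.0118, -0.0006]], "turn": [0, 0, 0, 0, 0, 0, 0]}}

```text
t: 7.82
position: [0.5231, -0.0141, 0.204]
tool_rot: [[0.003, -0.954, 0.298], [0.001, 0.298, 0.954], [-1.0, -0.003, 0.002]]
wrist_force: [-0.2, -0.5, -0.3]
gripper_width: 0.0096
```

Run:
```python
from h import *
s=st();go(s,[.5675-.0464*.9543,-.0280+.0464*.298,s['position'][2]])
```

```text
t 7.83 p [ 0.5231 -0.0141  0.204 ] yawz 72.65 F [-0.23 -0.47 -0.28] M [ 0.074  0.043 -0.012] w 0.0096 j [-14.4  15.1  14.6 111.1  -4.7  54.2  75. ] tilt [-0.0026  0.0018]
travel [ 0.     -0.0001 -0.    ]
```

{"method": "servo_tool", "body": {"travel": [[0.001, 0, 0], [0.0015, 0, 0], [0.002, 0, 0], [0.002, 0, 0], [0.002, 0, 0]], "turn": [0, 0, 0, 0, 0]}}

```text
t: 8.45
position: [0.5231, -0.0141, 0.202]
tool_rot: [[0.003, -0.954, 0.298], [0.001, 0.298, 0.954], [-1.0, -0.003, 0.002]]
wrist_force: [1.0, -0.7, -1.6]
gripper_width: 0.0098
```

Run:
```python
from h import *
st()
```

```text
t 8.45 p [ 0.5231 -0.0141  0.202 ] yawz 72.65 F [ 0.97 -0.69 -1.6 ] M [0.055 0.047 0.043] w 0.0098 j [-14.4  15.2  14.6 111.2  -4.7  54.   75.1] tilt [-0.0025  0.0018]
```

{"method": "servo_tool", "body": {"travel": [[0.0006, 0, 0], [0.0006, 0, 0]], "turn": [0, 0]}}

```text
t: 8.7
position: [0.5231, -0.0141, 0.2019]
tool_rot: [[0.003, -0.954, 0.298], [0.001, 0.298, 0.954], [-1.0, -0.003, 0.002]]
wrist_force: [-2.3, 0.2, 5.3]
gripper_width: 0.0099
```

{"method": "servo_tool", "body": {"travel": [[0, 0, 0], [0, 0, 0], [0, 0, 0], [0, 0, 0]], "turn": [0, 0, 0, 0], "gripper": -0.1}}

```text
t: 9.2
position: [0.5231, -0.0141, 0.2018]
tool_rot: [[0.003, -0.954, 0.298], [0.001, 0.298, 0.954], [-1.0, -0.003, 0.002]]
wrist_force: [-0.7, 0.3, 0.7]
gripper_width: 0.0475
```

Run:
```python
from h import *
st();snap('w5')
```

```text
t 9.2 p [ 0.5231 -0.0141  0.2018] yawz 72.65 F [-0.66  0.35  0.67] M [ 0.005 -0.061  0.015] w 0.0475 j [-14.4  15.2  14.6 111.2  -4.8  53.9  75.1] tilt [-0.0026  0.002 ]
```

View pics/w5.png

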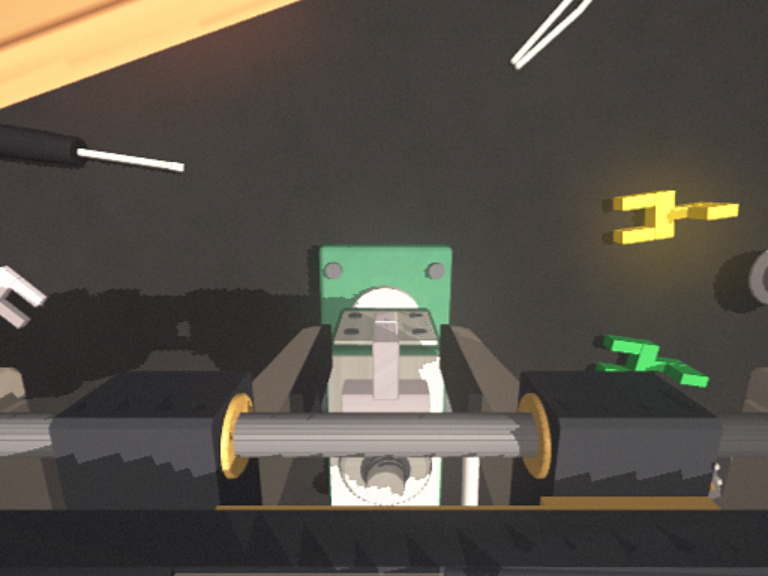

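Wrist picture: the gauge lies flat on the head, with the blade at (387,350) and the plate at (385,390). The ram and collar are at (385,475) on the slot axis. Contact gave 5 N. Next I'll rise over the ram and turn to the start yaw.

{"method": "servo_tool", "body": {"travel": [[-0.03, 0, 0], [-0.055, 0, 0], [-0.06, -0.02, 0], [-0.06, -0.0465, 0], [-0.06, -0.0465, 0], [-0.06, -0.0465, 0], [-0.06, -0.0465, 0], [-0.06, -0.0465, 0], [-0.06, -0.0465, 0]], "turn": [0, 0, 0, 0, 0, 0, 0, 0, 0], "gripper": -0.5}}

```text
t: 10.38
position: [0.5671, -0.0279, 0.2621]
tool_rot: [[0.003, -0.955, 0.298], [0.001, 0.298, 0.955], [-1.0, -0.003, 0.002]]
wrist_force: [-0.3, 0.6, -0.0]
gripper_width: 0.0691
```

Run:
```python
from h import *
s=st();go(s,[.5675,-.0280,.2125]);snap('w6');snap('t6','top')
```

```text
t 10.38 p [ 0.5671 -0.0279  0.2621] yawz 72.66 F [-0.32  0.61 -0.03] M [ 0.027 -0.042 -0.061] w 0.0691 j [-13.4  16.   15.7 101.7  -4.9  62.8  76.6] tilt [-0.0028  0.0022]
travel [ 0.0496 -0.0002 -0.0001]
```

View pics/w6.png

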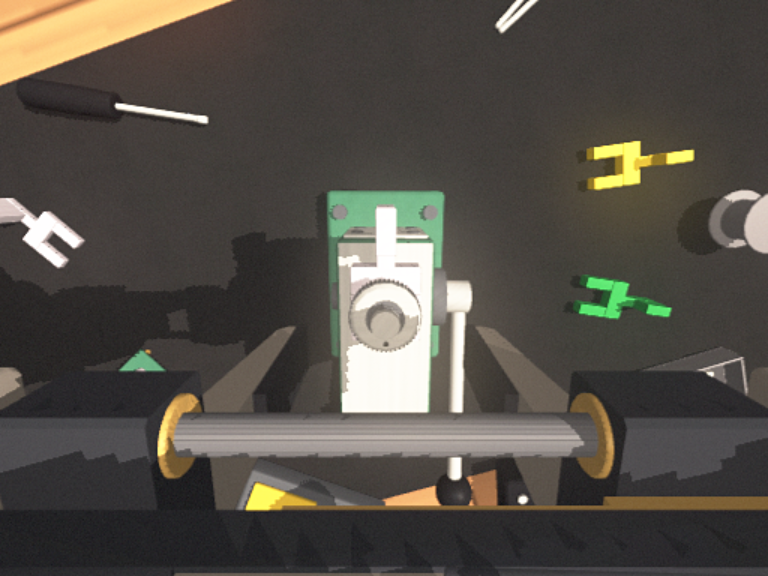

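Run:
```python
from m import *
c=load('w6');s=st();R=np.array(s['tool_rot']);pos=np.array(s['position']);P=cloud(c);z=P[...,2]
box=(slice(175,240),slice(225,290))
v,u=np.mgrid[175:240,225:290];zz=z[box]
m=(zz>.218)&(zz<.2295)
print('collar z med',np.median(zz[m]),'ramtop',np.median(zz[(zz>.233)&(zz<.241)]),'head',np.median(z[245:265,240:270]))
cn=max(cv2.findContours(((zz>.218)&(zz<.242)).astype(np.uint8),0,1)[0],key=len)[:,0,:]
pts=np.array([((ray(c,a+225,b+175,np.median(zz[m]))-pos)@R)[1:] for a,b in cn])*1000
print('collar circ',cv2.minEnclosingCircle(pts.astype(np.float32)),cv2.fitEllipse(pts.astype(np.float32)))
mr=(zz>.2335)&(zz<.242);A=np.array([((ray(c,a,b,.236)-pos)@R)[1:] for a,b in zip(u[mr],v[mr])])*1000
print('ram',A.mean(0),cv2.minEnclosingCircle(A.astype(np.float32)))
mb=(z>.2245)&(z<.238);mb[175:]=0;mb[:130]=0;mb[:,:240]=0;mb[:,275:]=0
vv,uu=np.nonzero(mb);A=np.array([((ray(c,a,b,.230)-pos)@R)[1:] for a,b in zip(uu,vv)])*1000
print('blade',mb.sum(),cv2.minAreaRect(A.astype(np.float32)),np.median(z[mb]))
mp=(z>.199)&(z<.213);mp[:165]=0;mp[190:]=0;mp[:,:230]=0;mp[:,285:]=0
vv,uu=np.nonzero(mp);A=np.array([((ray(c,a,b,.206)-pos)@R)[1:] for a,b in zip(uu,vv)])*1000
print('plate',mp.sum(),A.min(0),A.max(0),np.median(z[mp]))
```

```text
t 10.47 p [ 0.5672 -0.0279  0.2621] yawz 72.65 F [-0.58 -0.33  0.38] M [ 0.019 -0.008 -0.043] w 0.069 j [-13.4  16.   15.7 101.7  -4.9  62.8  76.6] tilt [-0.0028  0.0021]
collar z med 0.22533818600629976 ramtop 0.23676702816825185 head 0.19095467194300647
collar circ ((2.3717575073242188, -0.8544182181358337), 20.172340393066406) ((2.2834079265594482, -0.8642914295196533), (38.35336685180664, 38.91194534301758), 92.97274780273438)
ram [ 1.49410478 -0.71108584] ((1.5598455667495728, -0.9395468831062317), 8.163533210754395)
blade 458 ((47.59387969970703, -0.5874772071838379), (23.570911407470703, 9.753827095031738), 0.0019207658478990197) 0.230964678238293
plate 619 [ 15.65042706 -20.65011447] [31.18443683 18.64616377] 0.20690142849570636
```

Collar top is about 20.4 mm + 14 above the head. The gauge sits about 2 mm deep of centre, inside the tolerance. I'll recentre on the collar, turn to the start yaw, then descend.

{"method": "servo_tool", "body": {"travel": [[0, 0.002, -0.0008], [0, 0.002, -0.0008], [0, 0.002, -0.0008], [0, 0.002, -0.0008], [0, 0.002, -0.0008], [0, 0.002, -0.0008], [0, 0.002, -0.0008], [0.025, 0.002, -0.0008], [0.0495, 0.002, -0.0008], [0.0495, 0.002, -0.0008], [0.0495, 0.002, -0.0008], [0.0495, 0.002, -0.0008]], "turn": [-0.029, -0.058, -0.087, -0.116, -0.145, -0.153, -0.153, -0.153, -0.153, -0.153, -0.153, -0.153]}}

```text
t: 11.98
position: [0.566, -0.0281, 0.2138]
tool_rot: [[0.005, -0.791, -0.612], [0.001, -0.612, 0.791], [-1.0, -0.005, -0.002]]
wrist_force: [0.0, -0.2, -0.1]
gripper_width: 0.069
```

Run:
```python
from h import *
s=st()
```

```text
t 11.97 p [ 0.566  -0.0281  0.2138] yawz 127.72 F [ 0.05 -0.18 -0.1 ] M [0.026 0.028 0.02 ] w 0.069 j [ -6.2  18.5   7.  104.5  -2.7  56.9 129.6] tilt [-0.005  -0.0022]
```

{"method": "servo_tool", "body": {"travel": [[0, 0, 0], [0, 0, 0], [0, 0, 0], [0, 0, 0], [0, 0, 0]], "turn": [0, 0, 0, 0, 0], "gripper": 1.0, "newtons": 15}}

```text
t: 12.6
position: [0.5663, -0.0284, 0.2139]
tool_rot: [[0.006, -0.791, -0.612], [0.001, -0.612, 0.791], [-1.0, -0.005, -0.003]]
wrist_force: [1.1, -1.7, 0.2]
gripper_width: 0.0387
```

Run:
```python
from h import *
s=st()
```

```text
t 12.6 p [ 0.5663 -0.0284  0.2139] yawz 127.7 F [ 1.12 -1.72  0.21] M [-0.233 -0.177 -0.023] w 0.0387 j [ -6.2  18.5   7.  104.4  -2.7  56.8 129.6] tilt [-0.0054 -0.0031]
```

{"method": "servo_tool", "body": {"travel": [[0.0003, 0, 0], [0.0006, 0, 0], [0.0009, 0, 0], [0.0012, 0, 0], [0.0015, 0, 0], [0.0018, 0, 0], [0.0021, 0, 0], [0.0024, 0, 0], [0.0027, 0, 0], [0.003, 0, 0], [0.003, 0, 0], [0.003, 0, 0]], "turn": [0.025, 0.05, 0.075, 0.1, 0.125, 0.15, 0.175, 0.2, 0.225, 0.25, 0.25, 0.25]}}

```text
t: 14.1
position: [0.5665, -0.0274, 0.2109]
tool_rot: [[0.006, -0.614, 0.789], [0.002, 0.789, 0.614], [-1.0, -0.002, 0.006]]
wrist_force: [1.1, 2.8, 0.9]
gripper_width: 0.0389
```

Run:
```python
from h import *
s=st()
```

```text
t 14.1 p [ 0.5665 -0.0274  0.2109] yawz 37.89 F [1.09 2.79 0.87] M [ 0.546 -0.18  -0.032] w 0.0389 j [-19.5  19.3  23.5 105.5  -9.2  56.7  45.8] tilt [-0.0023  0.0061]
```

{"method": "servo_tool", "body": {"travel": [[0.0002, 0, 0], [0.0004, 0, 0], [0.0006, 0, 0], [0.0006, 0, 0], [0.0006, 0, 0]], "turn": [0.017, 0.034, 0.05, 0.05, 0.05]}}

```text
t: 14.72
position: [0.5666, -0.0273, 0.2104]
tool_rot: [[0.007, -0.343, 0.939], [0.002, 0.939, 0.343], [-1.0, -0.0, 0.007]]
wrist_force: [1.5, 2.6, -1.1]
gripper_width: 0.0382
```

Run:
```python
from h import *
s=st()
```

```text
t 14.72 p [ 0.5666 -0.0273  0.2104] yawz 20.03 F [ 1.51  2.57 -1.06] M [ 0.308 -0.267 -0.018] w 0.0382 j [-22.2  19.7  27.  105.7 -10.7  56.7  29.3] tilt [-0.0003  0.007 ]
```

{"method": "servo_tool", "body": {"travel": [[0, 0, 0], [0, 0, 0], [0, 0, 0], [-0.025, 0, 0], [-0.05, 0, 0], [-0.05, 0, 0], [-0.05, 0, 0], [-0.05, 0, 0], [-0.05, 0, 0], [-0.05, 0, 0], [-0.05, 0, 0], [-0.05, 0, 0], [-0.05, 0, 0], [-0.05, 0, 0], [-0.05, 0, 0], [-0.05, 0, 0]], "turn": [0, 0, 0, 0, -0.029, -0.058, -0.087, -0.116, -0.145, -0.174, -0.203, -0.232, -0.261, -0.29, -0.298, -0.298], "gripper": -0.5}}

```text
t: 16.73
position: [0.5662, -0.0277, 0.2603]
tool_rot: [[0.006, -0.796, -0.606], [0.002, -0.606, 0.796], [-1.0, -0.006, -0.002]]
wrist_force: [-0.6, -0.9, -0.7]
gripper_width: 0.0691
```

Run:
```python
from h import *
s=st();c=snap('w7');R=np.array(s['tool_rot']);pos=np.array(s['position']);P=cloud(c);z=P[...,2]
q=(P-pos)@R
rr=np.hypot(P[...,0]-.5657,P[...,1]+.0281)
m=(rr>.011)&(rr<.018)&(z>.19)&(z<.24);print('collar',m.sum(),np.percentile(z[m],[10,50,90]))
m=(rr<.006)&(z>.2);print('ram',m.sum(),np.percentile(z[m],[10,50,90]))
m=(rr>.03)&(rr<.08)&(z>.185)&(z<.196);print('head',m.sum(),np.median(z[m]))
m=(rr>.021)&(rr<.035)&(z>.2)&(z<.213);print('gauge top',m.sum(),np.percentile(z[m],[10,50,90]))
m=(rr>.03)&(rr<.07)&(z>.2245)&(z<.24);print('blade',m.sum(),np.median(z[m]),P[m].mean(0))
```

```text
t 16.73 p [ 0.5662 -0.0277  0.2603] yawz 127.27 F [-0.62 -0.93 -0.71] M [0.096 0.032 0.021] w 0.0691 j [ -8.9  15.8  10.2 101.8  -3.3  62.3 129.7] tilt [-0.0063 -0.0023]
collar 888 [0.2209887  0.22195848 0.22279066]
ram 190 [0.23621032 0.23708992 0.23787639]
head 3323 0.1909561834057418
gauge top 648 [0.20537765 0.20695924 0.20785613]
blade 469 0.2309022780316598 [ 0.52162164 -0.01517636  0.23057344]
```

View pics/w7.png

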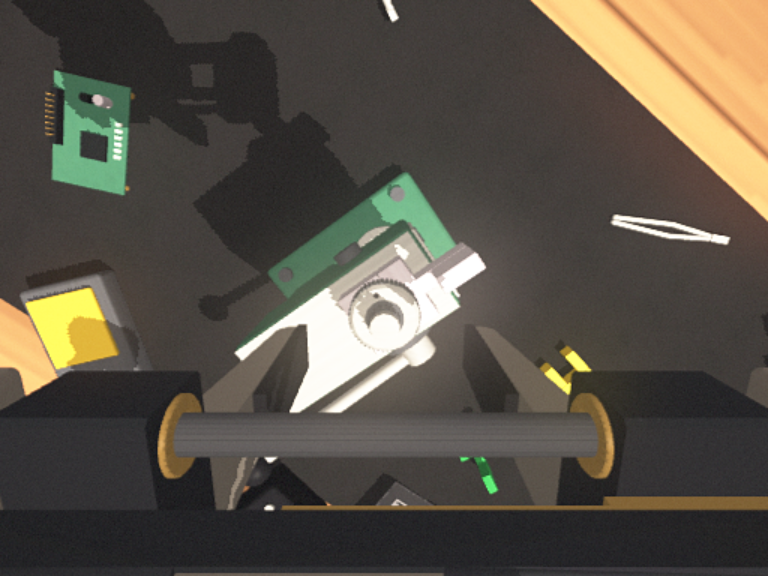

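The collar is now about 17.0 mm above the head, as commanded, which leaves about 1 mm (30°) to the nip. I'll regrip.

{"method": "servo_tool", "body": {"travel": [[0.025, 0, 0], [0.045, 0, 0], [0.0505, 0, 0], [0.0505, 0, 0], [0.0505, 0, 0]], "turn": [0, 0, 0, 0, 0]}}

```text
t: 17.4
position: [0.5671, -0.0275, 0.2107]
tool_rot: [[0.008, -0.796, -0.605], [0.002, -0.605, 0.796], [-1.0, -0.008, -0.003]]
wrist_force: [-0.1, 0.3, 0.3]
gripper_width: 0.0687
```

{"method": "servo_tool", "body": {"travel": [[0, 0, 0], [0, 0, 0], [0, 0, 0], [0, 0, 0], [0, 0, 0]], "turn": [0, 0, 0, 0, 0], "gripper": 1.0, "newtons": 15}}

```text
t: 18.02
position: [0.5673, -0.0277, 0.2109]
tool_rot: [[0.008, -0.796, -0.605], [0.002, -0.605, 0.796], [-1.0, -0.008, -0.004]]
wrist_force: [1.1, -0.2, 1.0]
gripper_width: 0.0388
```

Run:
```python
from h import *
s=st()
```

```text
t 18.02 p [ 0.5673 -0.0277  0.2109] yawz 127.23 F [ 1.07 -0.18  1.05] M [-0.082 -0.083  0.011] w 0.0388 j [ -8.6  18.7  10.  104.8  -4.   56.4 130.2] tilt [-0.0078 -0.0035]
```

{"method": "servo_tool", "body": {"travel": [[0.0002, 0, 0], [0.0004, 0, 0], [0.0006, 0, 0], [0.0006, 0, 0], [0.0006, 0, 0]], "turn": [0.018, 0.036, 0.05, 0.05, 0.05]}}

```text
t: 18.65
position: [0.5674, -0.0278, 0.2103]
tool_rot: [[0.008, -0.944, -0.331], [0.002, -0.331, 0.944], [-1.0, -0.009, -0.001]]
wrist_force: [0.9, -0.7, 0.3]
gripper_width: 0.0385
```

Run:
```python
from h import *
s=st()
```

```text
t 18.65 p [ 0.5674 -0.0278  0.2103] yawz 109.31 F [ 0.92 -0.7   0.28] M [-0.146 -0.138 -0.053] w 0.0385 j [-11.3  18.8  13.3 105.   -5.2  56.3 113.5] tilt [-0.0086 -0.0012]
```

{"method": "servo_tool", "body": {"travel": [[0.0001, 0, 0], [0.0001, 0, 0]], "turn": [0.014, 0.014]}}

```text
t: 18.9
position: [0.5674, -0.0279, 0.2101]
tool_rot: [[0.009, -0.969, -0.248], [0.002, -0.248, 0.969], [-1.0, -0.009, -0.001]]
wrist_force: [1.0, -0.6, 0.3]
gripper_width: 0.0385
```

```bash
python3 -c "
from h import *
st()"
```

```text
t 18.9 p [ 0.5674 -0.0279  0.2101] yawz 104.36 F [ 0.97 -0.58  0.31] M [-0.187 -0.081  0.009] w 0.0385 j [-12.   18.9  14.2 105.   -5.6  56.3 108.9] tilt [-0.0087 -0.0006]
```

{"method": "servo_tool", "body": {"travel": [[0.0001, 0, 0], [0.0001, 0, 0]], "turn": [0.011, 0.011]}}

```text
t: 19.15
position: [0.5674, -0.0279, 0.21]
tool_rot: [[0.008, -0.983, -0.183], [0.002, -0.183, 0.983], [-1.0, -0.009, -0.0]]
wrist_force: [0.8, -1.3, -0.6]
gripper_width: 0.0386
```

```bash
python3 -c "
from h import *
st()"
```

```text
t 19.15 p [ 0.5674 -0.0279  0.21  ] yawz 100.53 F [ 0.77 -1.31 -0.58] M [-0.133 -0.092 -0.044] w 0.0386 j [-12.6  18.9  14.9 105.1  -5.9  56.3 105.3] tilt [-0.0086 -0.0001]
```

{"method": "servo_tool", "body": {"travel": [[0.0001, 0, 0], [0.0001, 0, 0]], "turn": [0.01, 0.01]}}

```text
t: 19.4
position: [0.5673, -0.0279, 0.2099]
tool_rot: [[0.008, -0.992, -0.123], [0.001, -0.123, 0.992], [-1.0, -0.009, 0.0]]
wrist_force: [0.4, -0.2, 0.4]
gripper_width: 0.0384
```

```bash
python3 -c "
from h import *
st()"
```

```text
t 19.4 p [ 0.5673 -0.0279  0.2099] yawz 97.08 F [ 0.43 -0.22  0.44] M [-0.19  -0.06   0.009] w 0.0384 j [-13.1  18.9  15.5 105.1  -6.1  56.3 102.1] tilt [-0.0085  0.0003]
```

{"method": "servo_tool", "body": {"travel": [[0.0001, 0, 0], [0.0001, 0, 0]], "turn": [0.01, 0.01]}}

```text
t: 19.65
position: [0.5674, -0.0279, 0.2099]
tool_rot: [[0.008, -0.998, -0.063], [0.001, -0.063, 0.998], [-1.0, -0.009, 0.001]]
wrist_force: [0.1, -0.3, 0.8]
gripper_width: 0.0389
```

```bash
python3 -c "
from h import *
st()"
```

```text
t 19.65 p [ 0.5674 -0.0279  0.2099] yawz 93.64 F [ 0.12 -0.34  0.76] M [-0.204 -0.029  0.069] w 0.0389 j [-13.6  19.   16.2 105.1  -6.4  56.3  98.9] tilt [-0.0085  0.0007]
```

{"method": "servo_tool", "body": {"travel": [[0, 0, 0]], "turn": [0]}}

```text
t: 19.77
position: [0.5674, -0.028, 0.2099]
tool_rot: [[0.009, -0.998, -0.065], [0.001, -0.065, 0.998], [-1.0, -0.009, 0.001]]
wrist_force: [0.7, -0.1, 0.0]
gripper_width: 0.0385
```

```bash
python3 -c "
from h import *
st()"
```

```text
t 19.77 p [ 0.5674 -0.028   0.2099] yawz 93.75 F [ 0.7  -0.06  0.04] M [-0.181 -0.095 -0.03 ] w 0.0385 j [-13.6  19.   16.1 105.1  -6.3  56.3  99. ] tilt [-0.0086  0.0007]
```

{"method": "servo_tool", "body": {"travel": [[0, 0, 0], [0, 0, 0]], "turn": [0.008, 0.008]}}

```text
t: 20.02
position: [0.5674, -0.0279, 0.2099]
tool_rot: [[0.009, -1.0, -0.017], [0.001, -0.017, 1.0], [-1.0, -0.009, 0.001]]
wrist_force: [0.3, -0.3, 0.1]
gripper_width: 0.0388
```

```bash
python3 -c "
from h import *
st()"
```

```text
t 20.02 p [ 0.5674 -0.0279  0.2099] yawz 90.99 F [ 0.3  -0.28  0.06] M [-0.303 -0.14   0.13 ] w 0.0388 j [-14.   19.   16.7 105.2  -6.5  56.3  96.4] tilt [-0.0086  0.0009]
```

{"method": "servo_tool", "body": {"travel": [[0, 0, 0]], "turn": [0]}}

```text
t: 20.15
position: [0.5674, -0.028, 0.2099]
tool_rot: [[0.009, -1.0, -0.019], [0.001, -0.019, 1.0], [-1.0, -0.009, 0.001]]
wrist_force: [0.4, -0.1, 2.2]
gripper_width: 0.0388
```

```bash
python3 -c "
from h import *
st()"
```

```text
t 20.15 p [ 0.5674 -0.028   0.2099] yawz 91.07 F [ 0.41 -0.14  2.17] M [-0.255 -0.047  0.084] w 0.0388 j [-14.   19.   16.7 105.2  -6.5  56.3  96.5] tilt [-0.0086  0.0008]
```

{"method": "servo_tool", "body": {"travel": [[0, 0, 0], [0, 0, 0]], "turn": [0.006, 0.006]}}

```text
t: 20.4
position: [0.5674, -0.028, 0.2099]
tool_rot: [[0.009, -1.0, 0.019], [0.001, 0.019, 1.0], [-1.0, -0.009, 0.001]]
wrist_force: [1.1, -1.3, 0.7]
gripper_width: 0.0384
```

```bash
python3 -c "
from h import *
st()"
```

```text
t 20.4 p [ 0.5674 -0.028   0.2099] yawz 88.9 F [ 1.09 -1.3   0.71] M [-0.318 -0.064  0.206] w 0.0384 j [-14.3  19.   17.1 105.2  -6.7  56.3  94.4] tilt [-0.0085  0.001 ]
```

{"method": "servo_tool", "body": {"travel": [[0, 0, 0]], "turn": [0]}}

```text
t: 20.52
position: [0.5674, -0.028, 0.2099]
tool_rot: [[0.009, -1.0, 0.019], [0.001, 0.019, 1.0], [-1.0, -0.008, 0.001]]
wrist_force: [0.4, -0.1, 1.3]
gripper_width: 0.0386
```

```bash
python3 -c "
from h import *
st()"
```

```text
t 20.52 p [ 0.5674 -0.028   0.2099] yawz 88.92 F [ 0.4  -0.13  1.32] M [-0.312 -0.079  0.23 ] w 0.0386 j [-14.3  19.   17.1 105.2  -6.7  56.3  94.4] tilt [-0.0085  0.001 ]
```

{"method": "servo_tool", "body": {"travel": [[0, 0, 0]], "turn": [0]}}

```text
t: 20.65
position: [0.5674, -0.028, 0.2099]
tool_rot: [[0.009, -1.0, 0.019], [0.001, 0.019, 1.0], [-1.0, -0.008, 0.001]]
wrist_force: [0.8, -0.5, 0.7]
gripper_width: 0.038
```

```bash
python3 -c "
from h import *
st()"
```

```text
t 20.65 p [ 0.5674 -0.028   0.2099] yawz 88.93 F [ 0.8  -0.5   0.71] M [-0.309 -0.067  0.208] w 0.038 j [-14.3  19.   17.1 105.2  -6.7  56.3  94.5] tilt [-0.0085  0.001 ]
```

A clear nip: Mz rose from about 0 to 0.21 N·m and held. I'll ease back 9° (0.3 mm), release, and move up to the blade.

{"method": "servo_tool", "body": {"travel": [[0, 0, 0], [0, 0, 0], [0, 0, 0], [0, 0, 0]], "turn": [-0.012, -0.025, -0.025, -0.025]}}

```text
t: 21.15
position: [0.5674, -0.0279, 0.2099]
tool_rot: [[0.009, -0.991, -0.137], [0.001, -0.137, 0.991], [-1.0, -0.009, -0.0]]
wrist_force: [1.3, -0.9, 0.3]
gripper_width: 0.0386
```

```bash
python3 -c "
from h import *
st()"
```

```text
t 21.15 p [ 0.5674 -0.0279  0.2099] yawz 97.85 F [ 1.26 -0.89  0.34] M [-0.079 -0.042  0.04 ] w 0.0386 j [-13.   18.9  15.4 105.1  -6.   56.3 102.8] tilt [-0.0086 -0.0001]
```

{"method": "servo_tool", "body": {"travel": [[0, 0, 0], [0, 0, 0], [0, 0, 0], [-0.025, 0, 0], [-0.05, 0, 0], [-0.05, 0, 0], [-0.05, 0, 0], [-0.05, 0, 0]], "turn": [0, 0, 0, 0, 0.025, 0.054, 0.068, 0.068], "gripper": -0.5}}

```text
t: 22.15
position: [0.5669, -0.0278, 0.2599]
tool_rot: [[0.008, -0.958, 0.285], [0.001, 0.285, 0.958], [-1.0, -0.008, 0.003]]
wrist_force: [0.1, -0.2, -0.7]
gripper_width: 0.0692
```

Run:
```python
from h import *
s=st();c=snap('w8');R=np.array(s['tool_rot']);pos=np.array(s['position']);P=cloud(c);z=P[...,2]
rr=np.hypot(P[...,0]-.5657,P[...,1]+.0281)
m=(rr>.011)&(rr<.018)&(z>.19)&(z<.24);print('collar',m.sum(),np.percentile(z[m],[10,50,90]))
m=(rr>.03)&(rr<.08)&(z>.185)&(z<.196);print('head',m.sum(),np.median(z[m]))
m=(rr>.021)&(rr<.035)&(z>.2)&(z<.213);print('gauge top',m.sum(),np.percentile(z[m],[10,50,90]))
m=(rr>.03)&(rr<.07)&(z>.2245)&(z<.24)
v,u=np.nonzero(m);A=np.array([((ray(c,a,b,.230)-pos)@R)[1:] for a,b in zip(u,v)])*1000
print('blade',m.sum(),cv2.minAreaRect(A.astype(np.float32)))
```

```text
t 22.15 p [ 0.5669 -0.0278  0.2599] yawz 73.43 F [ 0.14 -0.24 -0.69] M [-0.011 -0.023  0.013] w 0.0692 j [-16.8  16.1  19.9 102.3  -6.2  62.2  78.6] tilt [-0.0078  0.0034]
collar 877 [0.21997536 0.22092593 0.22175684]
head 3867 0.19086598516261635
gauge top 586 [0.20568927 0.20686387 0.20770509]
blade 448 ((47.36039733886719, 0.13770818710327148), (24.05352783203125, 9.534998893737793), 0.2771048843860626)
```

View pics/w8.png

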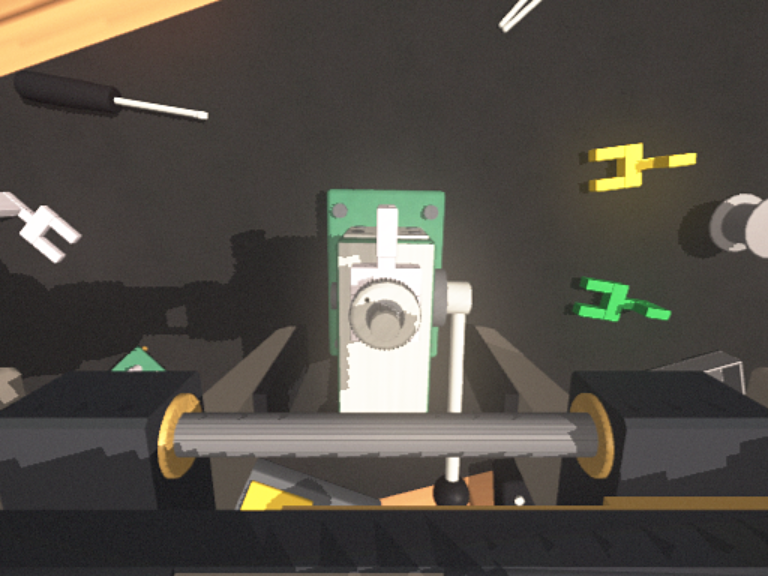

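Wrist view: the collar is at (385,315) and computes to 16.06 mm above the head. The gauge's blade is at (387,232), undisturbed. I'll fetch the blade.

{"method": "servo_tool", "body": {"travel": [[0, 0.025, 0.0005], [0, 0.0465, 0.0005], [0.025, 0.0465, 0.0005], [0.05, 0.0465, 0.0005], [0.057, 0.0465, 0.0005], [0.057, 0.0465, 0.0005], [0.057, 0.0465, 0.0005]], "turn": [0.002, 0.002, 0.002, 0.002, 0.002, 0.002, 0.002], "gripper": -0.2}}

```text
t: 23.08
position: [0.5236, -0.0141, 0.2034]
tool_rot: [[0.01, -0.955, 0.296], [0.001, 0.296, 0.955], [-1.0, -0.009, 0.004]]
wrist_force: [-0.3, -0.5, 0.4]
gripper_width: 0.0552
```

{"method": "servo_tool", "body": {"travel": [[0, 0, 0], [0, 0, 0], [0, 0, 0], [0, 0, 0], [0, 0, 0], [0, 0, 0]], "turn": [0, 0, 0, 0, 0, 0], "gripper": 1.0, "newtons": 25}}

```text
t: 23.82
position: [0.5236, -0.0142, 0.2034]
tool_rot: [[0.01, -0.955, 0.296], [0.001, 0.297, 0.955], [-1.0, -0.009, 0.004]]
wrist_force: [-0.3, 1.1, 0.9]
gripper_width: 0.0101
```

```bash
python3 -c "
from h import *
st()"
```

```text
t 23.82 p [ 0.5236 -0.0142  0.2034] yawz 72.75 F [-0.25  1.14  0.86] M [-0.149  0.113 -0.096] w 0.0101 j [-18.2  15.1  19.1 111.6  -6.1  53.7  76.6] tilt [-0.0089  0.0039]
```

{"method": "servo_tool", "body": {"travel": [[0, 0.003, 0], [-0.0001, 0.007, 0], [-0.0001, 0.012, 0], [-0.0002, 0.02, 0], [-0.0003, 0.03, 0], [-0.0004, 0.04, 0], [-0.0005, 0.05, 0], [-0.0006, 0.06, 0], [-0.0006, 0.06, 0]], "turn": [0, 0, 0, 0, 0, 0, 0, 0, 0]}}

```text
t: 24.95
position: [0.4651, 0.004, 0.2033]
tool_rot: [[0.009, -0.955, 0.296], [0.002, 0.296, 0.955], [-1.0, -0.008, 0.004]]
wrist_force: [0.1, -0.3, -1.2]
gripper_width: 0.0098
```

Run:
```python
from h import *
s=st();c=snap('w9');snap('s9','scene')
go(s,[.4257,.3082,.25])
```

```text
t 24.95 p [0.4651 0.004  0.2033] yawz 72.79 F [ 0.14 -0.34 -1.23] M [-0.065 -0.009  0.042] w 0.0098 j [-21.1   9.1  18.3 118.9  -3.7  52.1  72. ] tilt [-0.0078  0.004 ]
travel [-0.0465  0.1273  0.2791]
```

View pics/s9.png

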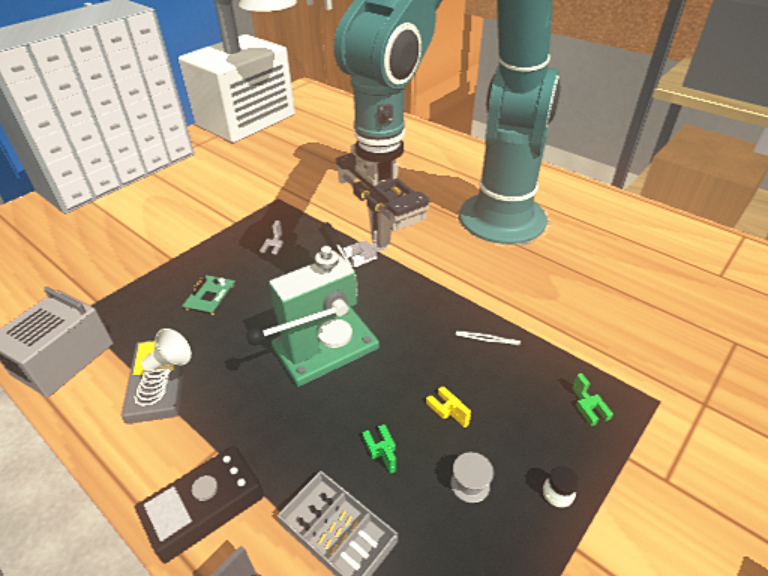

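View pics/w9.png

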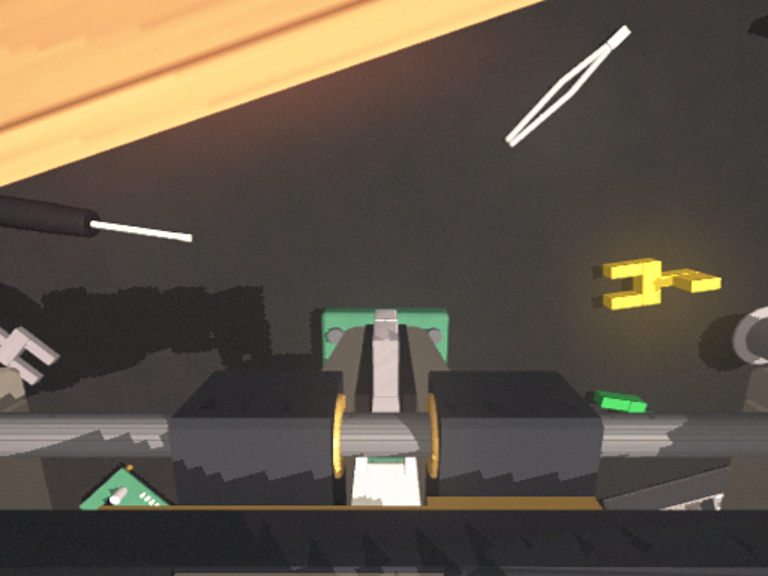

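The gauge is free of the ram and held. I'll carry it back to its original spot.

{"method": "servo_tool", "body": {"travel": [[-0.03, 0, 0], [-0.0465, 0.005, 0.01], [-0.0465, 0.025, 0.055], [-0.0465, 0.05, 0.11], [-0.0465, 0.075, 0.165], [-0.0465, 0.1, 0.22], [-0.0465, 0.127, 0.279], [-0.0465, 0.127, 0.279], [-0.0465, 0.127, 0.279], [-0.0465, 0.127, 0.279], [-0.0465, 0.127, 0.279]], "turn": [0, 0, -0.025, -0.05, -0.075, -0.1, -0.125, -0.125, -0.125, -0.125, -0.125]}}

```text
t: 26.42
position: [0.4277, 0.3064, 0.2501]
tool_rot: [[0.01, -0.886, -0.463], [0.001, -0.463, 0.886], [-1.0, -0.009, -0.004]]
wrist_force: [0.0, 0.1, -1.3]
gripper_width: 0.0099
```

Run:
```python
from h import *
s=st();go(s,[.4257,.3082,.018]);go(s,[.4257,.3082,.0135]);snap('w10')
```

```text
t 26.43 p [0.4277 0.3064 0.2501] yawz 117.61 F [ 0.02  0.08 -1.3 ] M [0.041 0.086 0.019] w 0.0099 j [-4.050e+01  1.240e+01  1.200e+00  1.074e+02  1.000e-01  5.980e+01
  7.820e+01] tilt [-0.0092 -0.0037]
travel [0.2321 0.0031 0.0034]
travel [0.2366 0.0031 0.0034]
```

View pics/w10.png

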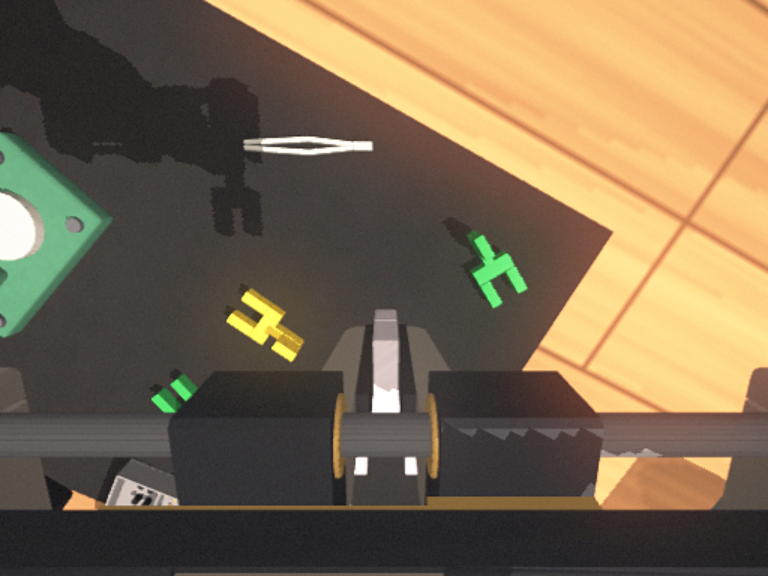

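Clear beneath. Descending in two stages.

{"method": "servo_tool", "body": {"travel": [[0.05, 0.003, 0.003], [0.1, 0.003, 0.003], [0.15, 0.003, 0.003], [0.2, 0.003, 0.003], [0.222, 0.003, 0.003], [0.23, 0.003, 0.003], [0.23, 0.003, 0.003], [0.23, 0.003, 0.003]], "turn": [0, 0, 0, 0, 0, 0, 0, 0]}}

```text
t: 27.48
position: [0.4268, 0.3087, 0.0214]
tool_rot: [[0.012, -0.886, -0.464], [0.003, -0.464, 0.886], [-1.0, -0.012, -0.003]]
wrist_force: [0.5, 0.3, -1.1]
gripper_width: 0.0098
```

```bash
python3 -c "
from h import *
st()"
```

```text
t 27.48 p [0.4268 0.3087 0.0214] yawz 117.62 F [ 0.5   0.32 -1.07] M [0.033 0.081 0.044] w 0.0098 j [-4.030e+01  3.130e+01  7.000e-01  1.166e+02 -1.000e-01  3.160e+01
  7.800e+01] tilt [-0.0117 -0.0031]
```

{"method": "servo_tool", "body": {"travel": [[0.003, 0, 0], [0.006, 0, 0], [0.0075, 0, 0], [0.008, 0, 0], [0.008, 0, 0]], "turn": [0, 0, 0, 0, 0]}}

```text
t: 28.1
position: [0.4268, 0.3087, 0.0134]
tool_rot: [[0.012, -0.886, -0.464], [0.002, -0.464, 0.886], [-1.0, -0.011, -0.003]]
wrist_force: [-0.0, -0.7, 0.1]
gripper_width: 0.0103
```

```bash
python3 -c "
from h import *
st()"
```

```text
t 28.1 p [0.4268 0.3087 0.0134] yawz 117.62 F [-0.01 -0.67  0.07] M [-0.076  0.181 -0.004] w 0.0103 j [-4.030e+01  3.210e+01  7.000e-01  1.166e+02 -1.000e-01  3.070e+01
  7.800e+01] tilt [-0.0114 -0.0032]
```

Contact is just beginning. I'll release and rise straight up.

{"method": "servo_tool", "body": {"travel": [[0.0005, 0, 0], [0.0005, 0, 0]], "turn": [0, 0]}}

```text
t: 28.35
position: [0.4268, 0.3087, 0.0134]
tool_rot: [[0.012, -0.886, -0.464], [0.002, -0.464, 0.886], [-1.0, -0.011, -0.003]]
wrist_force: [-1.7, -1.2, 5.4]
gripper_width: 0.0096
```

{"method": "servo_tool", "body": {"travel": [[0, 0, 0], [0, 0, 0], [0, 0, 0], [0, 0, 0], [-0.02, 0, 0], [-0.06, 0, 0], [-0.12, 0, 0], [-0.12, 0, 0], [-0.12, 0, 0]], "turn": [0, 0, 0, 0, 0, 0, 0, 0, 0], "gripper": -0.1}}

```text
t: 29.48
position: [0.4251, 0.3082, 0.1332]
tool_rot: [[0.011, -0.886, -0.464], [0.002, -0.464, 0.886], [-1.0, -0.011, -0.003]]
wrist_force: [-0.2, 0.4, -0.7]
gripper_width: 0.0506
```

Run:
```python
from m import *
s=st();snap('w11');gauge('w11',(220,140,300,275));t=snap('t11','top');snap('s11','scene')
P=cloud(t);z=P[...,2];z0=cloud(load('top0'))[...,2]
def an(P):
    z=P[...,2];rr=np.hypot(P[...,0]-.5657,P[...,1]+.0281)
    a=(rr>.011)&(rr<.018)&(z>.205)&(z<.235);h=(rr>.03)&(rr<.08)&(z>.183)&(z<.196);return a.sum(),np.median(z[a])-np.median(z[h])-.014
print('collar gap top before/after',an(cloud(load('top0'))),an(P))
```

```text
t 29.48 p [0.4251 0.3082 0.1332] yawz 117.62 F [-0.16  0.35 -0.67] M [-0.001  0.084  0.002] w 0.0506 j [-40.6  20.5   0.9 113.9  -0.   45.   77.9] tilt [-0.0113 -0.0032]
plate 958 px 239 274 207 245 mean [0.4606 0.3265 0.016 ] rect [463.3 327.8] [45.5 39.7] 27.7 depth z 0.017
blade 230 px 252 261 184 206 mean [0.4254 0.3079 0.04  ] rect [425.5 307.9] [22.7  9.1] 27.7 depth z 0.041
collar gap top before/after (np.int64(87), np.float64(0.020897190294006843)) (np.int64(85), np.float64(0.01578459068609582))
```

View pics/w11.png

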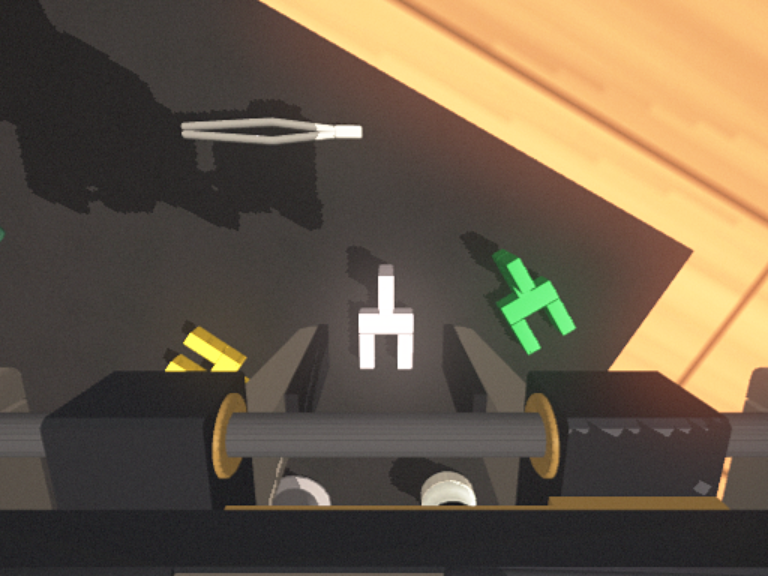

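View pics/s11.png

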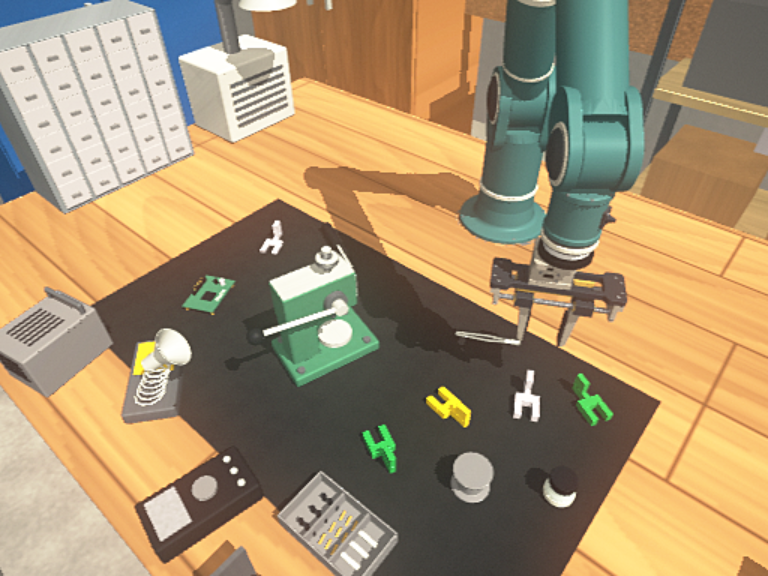

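The gauge is flat on the bench at its old spot (386,320 in the wrist view). The gripper is clear at 0.133 m and nothing else has moved. Handing in.

```bash
python3 -c "
from rig import env
print(env.hand_in())"
```

```text
the job is handed in; nothing more can be done
None
```

The press stop is set to the thick gauge, and the job was handed in at about 29.6 s of the 72 s allowed; no verdict is reported.

**What I did:** I slid the thick gauge round the ram, flat on the head. I spun the collar down in two grips (about 107° and 38°) until it nipped the gauge. Then I eased it back 9°, drew the gauge out without resistance, and laid it back at its old spot on the bench.

**Last checks:**
- **Collar height:** the close wrist view gave 16.06 mm above the head just before I drew the gauge out. The coarse top view gave 15.8 mm afterwards. They differ by 0.3 mm, and both are inside 15.2–16.8 mm.
- **Gauge:** it lies flat on the bench, with its plate top at about 16–17 mm and its blade top at about 40–41 mm by depth.
- **Robot and other things:** the gripper is open and clear at 0.13 m. The other items look unmoved in the before and after scene pictures.

**Points of doubt:**
- **Nip force:** I could only infer it. The wrist torque rose to about 0.21 N·m, which at the stated drag would be about 18 N, a little above the 5–15 N snug range. The turning angle past first touch suggests about 7 N. Both are well below the 30 N limit.
- **Gauge seating:** the gauge sat about 2 mm deep of the ram's centre, inside the 5 mm allowed.

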